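# Load the cell into the spring-contact charger

## Task

Put the round cell from the wooden rest on charge: holding it with its button end raised, press its flat end against the charger's sprung contact to push the spring back without forcing it, tip the button end down inside the fixed contact post, and see that the cell lies level and fully home on the floor of the bay before you let go. Be gentle: spring, post and floor together must bear no more than 25 N while the button end is raised, and never more than 35 N. Leave the other things on the counter alone.

Things in the scene. Friction and masses are not known exactly. Their poses are not given: they have to be found in the camera images.
- cell: rechargeable round cell: cylinder 32 mm in diameter, 70 mm long over all, 110 to 180 g, one end flat, a button (10 mm across, 3 mm long) on the other. Origin on the axis, midway; +x runs along the axis from flat end to button. It starts level in the wooden rest, its axis 28 mm above the counter; its middle 34 mm is free on both sides for fingers, down to 6 mm above the counter
- cell_button (a point): tip of the cell's button, on its axis, 35 mm from the cell's origin
- cell_flat (a point): centre of the cell's flat end, on its axis, 35 mm from the cell's origin
- rest: fixed wooden rest, 82x48 mm, in which the cell lies at the start, along the rest's x axis; origin at the centre of its underside. Its four posts rise 21 mm above the counter
- charger: single-bay charger fixed on the counter: black base 184 (x) x 64 (y) x 12 (z) mm, origin at the centre of its underside, +x from the sprung to the fixed contact. On it a grey cradle with floor, spring and contact post is clamped anywhere within +-18 mm along x of its middle place. This shift is not measured: feel or see it. The four _nominal points are fixed to the base
- bay_nominal (a point): where the centre of a seated cell lies if the cradle is in its middle place (true place up to 18 mm off along the charger's x): 42 mm above the counter. A seated cell has its button towards +x. The free bay is 62 mm long, so that a seated cell holds the spring pushed in by 8 mm; to tip the button end past the post it must be pushed in 10 to 12.5 mm
- spring_nominal (a point): tip of the sprung contact when free, on the bay axis, 27 mm before bay_nominal (same +-18 mm). A round steel nose of 8 mm radius, 5 mm out of a white plate 30 mm wide, top 55 mm above the counter. Both yield together along -x: 2 N starts them, 0.6 N more per mm, hard stop at 13 mm (9.8 N). Grey spring housing up to 42 mm behind the tip, as high as the plate
- post_nominal (a point): face of the fixed contact post, 35 mm beyond bay_nominal on the bay axis (same +-18 mm). The grey post is 10 mm thick, 34 mm wide, its top 46 mm above the counter. Contacts are damaged by over 25 N in all from the cell (sum over spring, post, floor) while it is tilted, 35 N once level (14 N at rest). Friction can hold the cell 3 mm above the floor: push it down (about 10 N)
- rails_nominal (a point): bay floor below bay_nominal, 26 mm above the counter, a rib 20 mm wide (same +-18 mm). Low rails, inner faces 15.5 mm either side of the centre line, tops 9 mm above the floor, guide the cell from 31 to 19 mm before and 22 to 34 mm beyond this point; between them the sides are free for fingers down to 15 mm above the counter
- sticky_cube: bystander: block of sticky notes, 61x61x38 (mm), right of and behind the charger, beside the open wooden stamp chest, whose raised lid is passed safely with the fingertips 360 mm or more above the counter; origin at the centre of its underside; to be left alone
- bell: bystander: domed service bell, 83 across, 59 high (mm), behind the charger and the rest; origin at the centre of its underside; to be left alone
- eraser: bystander: eraser, 46x37x12 (mm), near the front edge; origin at the centre of its underside; to be left alone
- washi: bystander: roll of tape lying flat, 46 across, 15 high (mm), near the front edge; origin at the centre of its underside; to be left alone
- ink_tin: bystander: round flat tin, 70 across, 18 high (mm), left, near the front edge; origin at the centre of its underside; to be left alone
- sharpener: bystander: small block pencil sharpener, 27x25x13 (mm), behind the charger; origin at the centre of its underside; to be left alone
- marker: bystander: marker pen lying down, 152 long, 10 thick (mm), behind the rest; origin at the centre of its underside; to be left alone
There are look-alikes about, which are no part of the job. What is shaped like the cell but orange is not meant.

How it is judged:
On the way:
1. the cell's flat end presses on the sprung contact with the button end raised (contact force between cell and charger above 3 N and angle between cell's own x axis and vertical below 1.5008 rad and horizontal distance between cell and charger below 0.042 m and z of cell_flat in the frame of charger between 0.03 and 0.056 m), for 0.1 s.
At the end, for the whole second after the job is handed in: the cell lies at rest in the bay, axis 39 to 44.5 mm above the counter and within 3.5 mm of the bay's centre line, level within 0.06 rad, in line with the bay within 0.08 rad, its button at the fixed contact (button tip 14 to 56 mm along the charger's x, as the cradle stands) (z of cell in the frame of charger between 0.039 and 0.0445 m and y of cell in the frame of charger between -0.0035 and 0.0035 m and x of cell_button in the frame of charger between 0.014 and 0.056 m and angle between cell's own x axis and vertical between 1.5108 and 1.6308 rad and angle between the x axis of cell and the x axis of charger, either way round below 0.08 rad and linear speed of cell below 0.01 m/s); the robot touches nothing.
It fails at once if the cell presses on the charger with more than 35 N in all (contact force between cell and charger above 35 N).
It fails at once if the cell presses on the charger with more than 25 N in all while its button end is still raised (contact force between cell and charger above 25 N and angle between cell's own x axis and vertical below 1.5008 rad).
It fails at once if a bystander is moved by more than 25 mm (distance of any of sticky_cube, bell, eraser, washi, ink_tin, sharpener, marker from where it was at the start of the episode above 0.025 m).
It also fails if it takes over 72 s, if anything falls off the work surface, if the arm or the gripper's body presses on something with over 40 N, if the wrist force passes 120 N, or if a joint passes its speed limit or range.

## Robot

A 6-joint arm with a two-finger parallel gripper is mounted at the origin on a cart in front of the work surface, level with it; the furniture and walls round the work are solid. World frame = base frame: x ahead of the robot, y to its left, z up, the work surface at z = 0. Lengths are in m, angles in rad, forces in N, time in s.
With the tool pointing down it reaches from about 0.225 to 0.875 m from the base axis. Payload 3.4 kg.
Tool frame: the origin (TCP) lies midway between the tips of the shut fingers; the grasp point (between the pads) lies 19 mm behind it; x points along the fingers, y is the direction in which the jaws open and shut, and the axes are right-handed (so a half turn about x gives the same grasp; the last joint's range is limited). The gripper opens to 85 mm and grips with 20 to 120 N. Pads are 22 mm wide; open, the fingers measure 114 mm over their backs; the gripper's body (76 mm by 85 mm) begins 54 mm behind the grasp point. The pads swing forward as they close: fully open they stand 13 mm farther back than shut.
Start: joints at [1.109, 0.276, 1.505, -0, 1.361, -0.121], TCP at [0.192, 0.542, 0.231] pointing down, gripper open.
Joint ranges: [-2.89, 2.89], [-0.75, 2.08], [0.22, 2.7], [-1.18, 4.32], [0.11, 2.71], [-2.7, 2.7]. Speed limits (rad/s): [2.57, 2.57, 3.14, 3.14, 3.14, 3.14].

## Interface

Orientations are given as a unit quaternion [w, x, y, z].
In Python, from rig import telemetry, optics, job gives the robot as it stands.
- The arm moves only by the tool move_arm, never from a script. Its arguments are lists of equal length, an entry for each row: "offset": the shift along the tool's x, y, z in m, a list of three; "rotation": the turn, a rotation vector about the tool's x, y, z in rad, a list of three; "gripper": the closure, from 0 (fully open) to 1 (shut). In form: {"offset": [[x, y, z], ...], "rotation": [[ax, ay, az], ...], "gripper": [gripper, ...]}. A call has exactly 8 rows; each row shifts and turns the pose as measured when the row begins, along the tool's axes as they then stand; what a row does not reach is not made up. A row lasts 1/12 s, in which the tool goes at most 41.7 mm and 7.16 degrees, less where a joint would pass 70% of its speed; a pose out of reach is approached as far as the arm can. A call is refused whole if a number of a shift passes 0.0417 or a number of a turn 0.125, either way. A call with a gripper value outside its range is refused whole. The fingers move at their own pace and stop on an object; "newtons" is the grip in N (left out, the last holds). Time passes only in rows, so rows that do not move let the fingers close, or fill a call up. It gives the time, the measured TCP pose, the force and the opening at its end, in the units of the state.
- telemetry.read_state(): the state, without advancing time (a new reading comes with each control period).
- optics.camera(name): name is "scene" or "top" or "wrist"; returns a dict with "image" (400x640x3 uint8, blue, green, red), "intrinsics" (3x3 intrinsics, pixels), "rvec" (rotation vector, rad) and "tvec" (3), from world to camera coordinates, as OpenCV has them. Camera axes: x right, y down, z forward; pixel columns grow to the right and rows downward; lengths in m; the calibration is good to about 2 mm. The wrist camera is an equidistant fisheye: a pixel r from the principal point sees the ray r / f radians off the axis. A picture is of the moment at which its call begins. There is no depth.
- job.finish_job(): hands the job in, once; it reports no verdict.
The state is a dict: "time": time; "qpos": joint angles; "qvel": joint speeds; "tau": joint torques, N m; "eef_pos": TCP position; "orientation": TCP orientation; "ft_force": force on the tool from outside, world axes, zero at the start; "ft_torque": the same for the moment, N m; "width": finger opening in m.
Only numpy, scipy, OpenCV 4.12 (cv2) and the standard library are available. Lean on these libraries where they do the work, as an engineer would, in place of code of your own. Each camera call takes 0.05 s, during which the arm holds its last target.

## Working session

There is one attempt and no reset: what is moved stays moved. The work goes in short steps, Python scripts to look and compute and a tool call to move; the robot and the scene stay as the last step left them, time stands still between calls to the robot, and variables do not carry over. Pictures are saved under pics/ and viewed, and the job is handed in when it is done.

Besides the shell and the picture viewer there is one more tool, called by a JSON object that holds its "api" and its "payload". move_arm: Moves the arm, as the interface text tells. Its arguments: {"type":"object","properties":{"offset":{"type":"array","items":{"type":"array","items":{"type":"number"}}},"rotation":{"type":"array","items":{"type":"array","items":{"type":"number"}}},"gripper":{"type":"array","items":{"type":"number"}},"newtons":{"type":"number"}},"required":["offset","rotation","gripper"]}

```bash
mkdir -p pics; ls; cat > h.py <<'E'
import numpy as np, cv2
from rig import telemetry, optics, job
def snap(name, fn):
    c=optics.camera(name); cv2.imwrite('pics/'+fn+'.png', c['image'])
    np.savez('pics/'+fn+'.npz', image=c['image'],K=c['intrinsics'],rvec=c['rvec'],tvec=c['tvec']); return c
def load(fn): 
    d=np.load('pics/'+fn+'.npz'); return d
E
python3 - <<'E'
from h import *
s=telemetry.read_state(); print(s)
for n in ['scene','top','wrist']:
    c=snap(n,n+'0'); print(n,c['intrinsics'],c['rvec'],c['tvec'])
E
```

```text
pics
{'time': 0.0, 'qpos': array([ 1.10901589e+00,  2.76641612e-01,  1.50615093e+00,  1.17666440e-05,
        1.36071647e+00, -1.20986051e-01]), 'qvel': array([-0.00129459,  0.00017984, -0.00014154,  0.00147503, -0.00023332,
        0.00056639]), 'tau': array([-2.62001377e-03, -4.16767466e+01, -2.45803696e+01, -5.28885539e-04,
        1.09200308e-02,  7.49670448e-06]), 'eef_pos': array([0.19193731, 0.54144773, 0.23040605]), 'orientation': array([ 0.6966671 ,  0.11925978,  0.69706417, -0.1205554 ]), 'ft_force': array([-0.0316723 , -0.12400869,  0.22977711]), 'ft_torque': array([ 0.00486899, -0.04880146, -0.03369123]), 'width': 0.08533214013395246}
scene [[473.75716865   0.         317.65561741]
 [  0.         473.75716865 198.28201152]
 [  0.           0.           1.        ]] [ 0.78805224 -2.26716447  1.39017866] [0.50703848 0.14364185 0.97425524]
top [[433.28993105   0.         315.5582847 ]
 [  0.         433.28993105 196.74896884]
 [  0.           0.           1.        ]] [ 2.27780991 -1.92549444  0.20367485] [0.07540312 0.56107666 0.92866039]
wrist [[309.70691629   0.         321.37769161]
 [  0.         309.70691629 197.08223242]
 [  0.           0.           1.        ]] [-2.38413108 -1.68571797 -0.21870995] [-0.57353839 -0.0348157   0.37778276]
```

View pics/scene0.png

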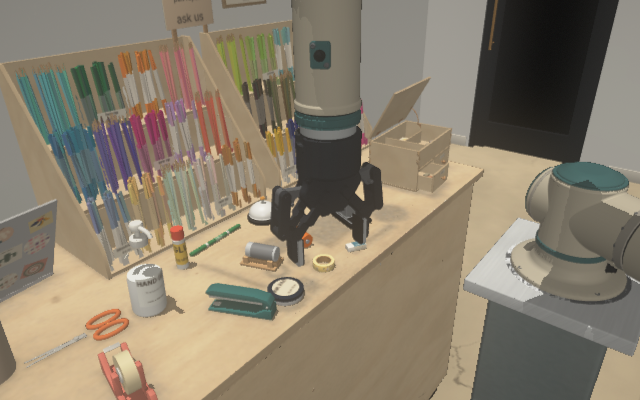

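View pics/top0.png

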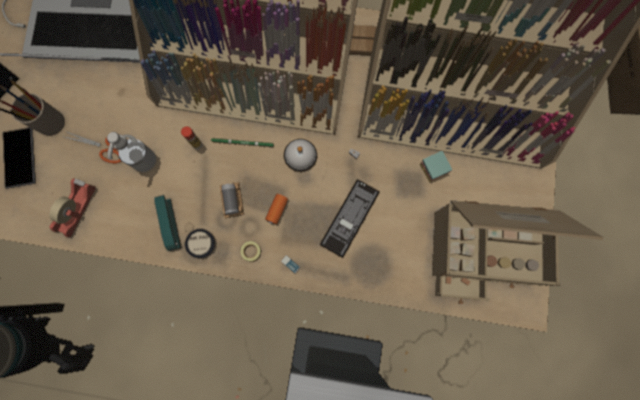

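View pics/wrist0.png

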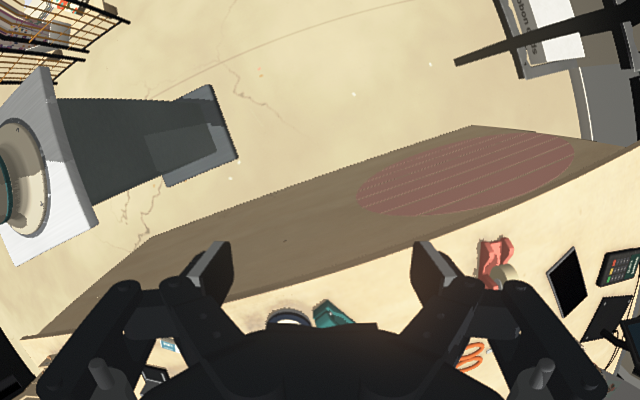

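```bash
cat >> h.py <<'E'
def cam(d):
    R=cv2.Rodrigues(np.array(d['rvec'],float))[0]; t=np.array(d['tvec'],float).ravel(); return np.array(d['K'] if 'K' in d else d['intrinsics']),R,t
def proj(d,P):
    K,R,t=cam(d); p=(R@np.atleast_2d(P).T).T+t; q=(K@p.T).T; return q[:,:2]/q[:,2:]
def ray(d,uv,fish=False):
    K,R,t=cam(d); uv=np.atleast_2d(uv).astype(float)
    x=(uv-[K[0,2],K[1,2]])/K[0,0]
    if fish:
        r=np.linalg.norm(x,axis=1,keepdims=True); v=np.c_[np.sin(r)*x/np.maximum(r,1e-9),np.cos(r)]
    else: v=np.c_[x,np.ones(len(x))]
    v/=np.linalg.norm(v,axis=1,keepdims=True)
    return -R.T@t, v@R
def onz(d,uv,z,fish=False):
    o,v=ray(d,uv,fish); return o+v*((z-o[2])/v[:,2:])
def projf(d,P):
    K,R,t=cam(d); p=(R@np.atleast_2d(P).T).T+t
    r=np.linalg.norm(p[:,:2],axis=1); th=np.arctan2(r,p[:,2]); return np.c_[K[0,2]+K[0,0]*th*p[:,0]/r,K[1,2]+K[0,0]*th*p[:,1]/r]
def crop(fn,out,x0,y0,x1,y1,k):
    im=cv2.imread('pics/'+fn+'.png')[y0:y1,x0:x1]; cv2.imwrite('pics/'+out+'.png',cv2.resize(im,None,fx=k,fy=k,interpolation=cv2.INTER_CUBIC))
E
python3 - <<'E'
from h import *
d=load('top0'); print(proj(d,[[0.192,.542,.231],[0.4,0,0],[0.4,.4,0],[0,0,0]]))
print(onz(d,[[230,198],[350,218],[277,208]],0.03))
print([(-cam(load(n))[1].T@cam(load(n))[2]).round(3) for n in ['top0','scene0','wrist0']])
crop('top0','top0c',130,120,450,270,2.5)
crop('scene0','scene0c',180,190,400,320,3.6)
E
```

```text
[[ 71.53382984 334.38419667]
 [376.43563438 271.84943829]
 [208.24028185 243.23068563]
 [350.73951108 458.53344053]]
[[0.50995559 0.36505478 0.03      ]
 [0.51002341 0.08150843 0.03      ]
 [0.50494481 0.25252365 0.03      ]]
[array([0.343, 0.14 , 1.023]), array([-0.122,  0.94 ,  0.574]), array([0.132, 0.563, 0.373])]
```

View pics/top0c.png

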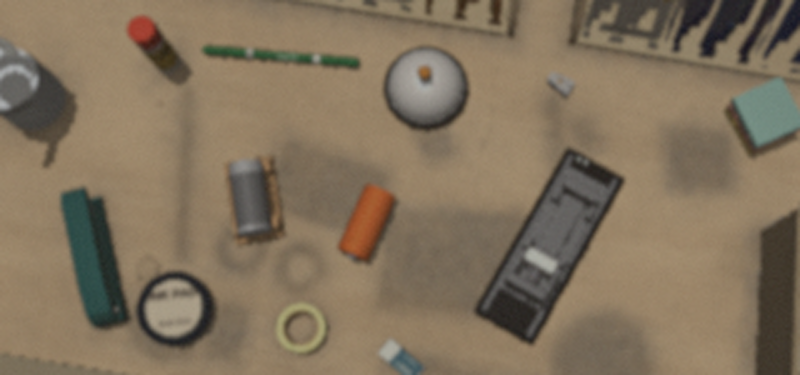

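View pics/scene0c.png

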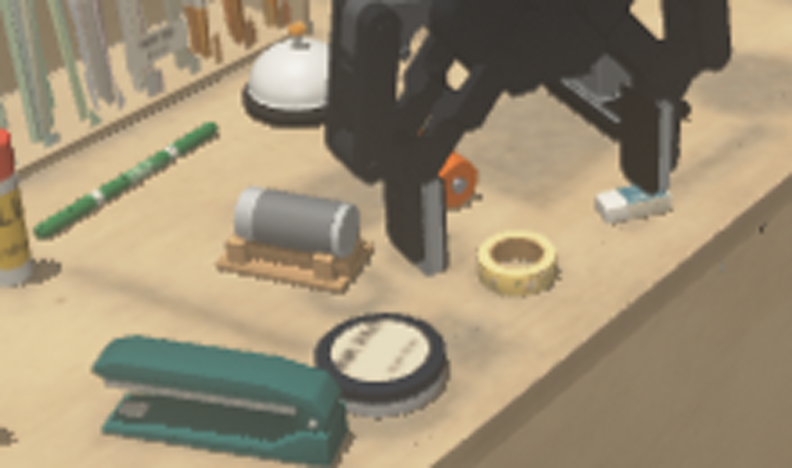

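```bash
cat >> h.py <<'E'
from scipy.spatial.transform import Rotation as Rot
def tool(s=None):
    s=s or telemetry.read_state(); q=s['orientation']; return Rot.from_quat([q[1],q[2],q[3],q[0]]).as_matrix(), np.array(s['eef_pos'])
E
python3 - <<'E'
from h import *
R,p=tool(); K,Rc,t=cam(load('wrist0'))
print(R.round(3)); print('cam in tool', (R.T@Rc.T).round(3), (R.T@(-Rc.T@t-p)).round(3))
crop('top0','cell0',215,170,255,225,10)
crop('top0','chg0',315,175,385,260,7)
E
```

```text
[[-0.001  0.334  0.942]
 [-0.001  0.942 -0.334]
 [-1.    -0.001 -0.   ]]
cam in tool [[ 0.    -0.258  0.966]
 [ 1.     0.001 -0.   ]
 [-0.001  0.966  0.258]] [-0.142 -0.001 -0.064]
```

View pics/cell0.png

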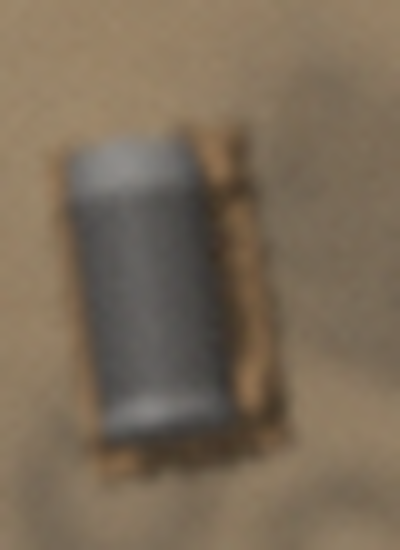

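View pics/chg0.png

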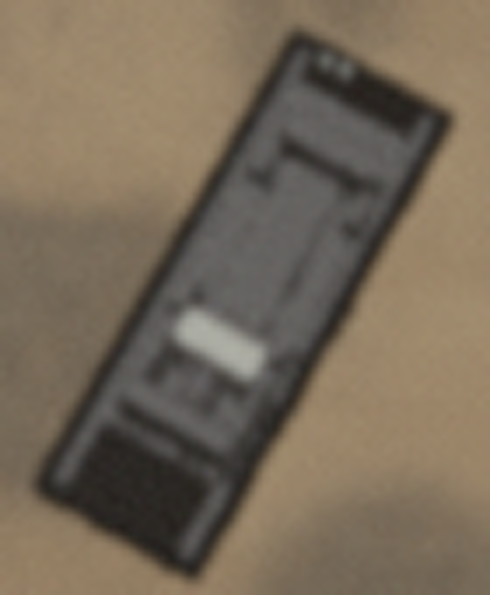

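```bash
python3 - <<'E'
from h import *
d=load('top0')
# cell silhouettes: axis end centres from crop px
f=lambda x,y:(215+x/10-0.5+0.05,170+y/10-0.5+.05)
print('cell ends', onz(d,[f(130,145),f(168,425)],0.036).round(4))
g=lambda x,y:(315+x/7-.5,175+y/7-.5)
P=onz(d,[g(297,30),g(452,118),g(195,577),g(40,487)],0.012)
print(P.round(4)); print(np.linalg.norm(P-np.roll(P,-1,0),axis=1).round(4), P.mean(0))
a=(P[0]+P[1]-P[2]-P[3])/2; print('yaw',np.degrees(np.arctan2(a[1],a[0])))
# nose/plate top and post top
for z,px in ((0.055,g(218,345)),(0.046,g(335,165))):
    q=onz(d,[px],z)[0]; print(z,q.round(4), ((q-P.mean(0))@(a/np.linalg.norm(a))).round(4))
E
```

```text
cell ends [[0.5406 0.3762 0.036 ]
 [0.4771 0.3538 0.036 ]]
[[0.6101 0.0783 0.012 ]
 [0.5883 0.0216 0.012 ]
 [0.42   0.0842 0.012 ]
 [0.4408 0.1397 0.012 ]]
[0.0608 0.1796 0.0592 0.1801] [0.51477853 0.08094828 0.012     ]
yaw -20.17324308325415
0.055 [0.4911 0.0907 0.055 ] -0.0255
0.046 [0.5579 0.0613 0.046 ] 0.0473
```

```bash
cat >> h.py <<'E'
def Rdown(yaw,tilt=0.0):
    # tool x down, tool z along horizontal dir yaw ; then tilt raises tool z end by tilt (rad)
    z=np.array([np.cos(yaw)*np.cos(tilt),np.sin(yaw)*np.cos(tilt),np.sin(tilt)])
    x=np.array([np.cos(yaw)*np.sin(tilt),np.sin(yaw)*np.sin(tilt),-np.cos(tilt)])
    return np.c_[x,np.cross(z,x),z]
def plan(pt,Rt,n,nd=4,R=None,p=None):
    if R is None: R,p=tool()
    off=[];rot=[]
    for k in range(n,0,-1):
        o=np.round(R.T@((pt-p)/k),nd); w=np.round(Rot.from_matrix(R.T@Rt).as_rotvec()/k,nd)
        off.append([float(v) for v in o]); rot.append([float(v) for v in w])
        p=p+R@o; R=R@Rot.from_rotvec(w).as_matrix()
    print('off',off); print('rot',rot); print('max',np.abs(off).max(),np.abs(rot).max(),'len',np.linalg.norm(off,axis=1).max())
    return R,p
E
python3 - <<'E'
from h import *
print(Rdown(np.radians(-19.5)).round(3))
plan(np.array([0.49,0.36,0.231]),Rdown(np.radians(19.4)),16,3)
E
```

```text
[[ 0.     0.334  0.943]
 [-0.     0.943 -0.334]
 [-1.     0.     0.   ]]
off [[-0.0, -0.004, 0.021], [-0.0, -0.005, 0.021], [-0.0, -0.006, 0.021], [-0.0, -0.007, 0.021], [-0.0, -0.008, 0.02], [-0.0, -0.009, 0.02], [-0.0, -0.01, 0.02], [-0.0, -0.011, 0.019], [-0.0, -0.011, 0.019], [-0.0, -0.012, 0.018], [-0.0, -0.013, 0.017], [-0.0, -0.014, 0.017], [-0.0, -0.014, 0.016], [-0.0, -0.015, 0.016], [-0.0, -0.016, 0.015], [-0.0, -0.016, 0.015]]
rot [[-0.042, -0.0, 0.0], [-0.042, -0.0, 0.0], [-0.043, -0.0, 0.0], [-0.042, -0.0, 0.0], [-0.043, -0.0, 0.0], [-0.042, -0.0, 0.0], [-0.043, -0.0, 0.0], [-0.042, -0.0, 0.0], [-0.043, -0.0, 0.0], [-0.042, -0.0, 0.0], [-0.043, -0.0, 0.0], [-0.042, -0.0, 0.0], [-0.043, -0.0, 0.0], [-0.042, -0.0, 0.0], [-0.043, -0.001, 0.001], [-0.042, -0.0, 0.0]]
max 0.021 0.043 len 0.022360679774997897
```

{"api": "move_arm", "payload": {"offset": [[0, -0.004, 0.021], [0, -0.005, 0.021], [0, -0.006, 0.021], [0, -0.007, 0.021], [0, -0.008, 0.02], [0, -0.009, 0.02], [0, -0.01, 0.02], [0, -0.011, 0.019]], "rotation": [[-0.043, 0, 0], [-0.043, 0, 0], [-0.043, 0, 0], [-0.043, 0, 0], [-0.043, 0, 0], [-0.043, 0, 0], [-0.043, 0, 0], [-0.043, 0, 0]], "gripper": [0, 0, 0, 0, 0, 0, 0, 0]}}

```text
time: 0.82
eef_pos: [0.3428, 0.4504, 0.2271]
orientation: [0.705, -0.011, 0.709, 0.008]
ft_force: [-0.0, 0.4, -0.6]
width: 0.0853
```

{"api": "move_arm", "payload": {"offset": [[0, -0.011, 0.019], [0, -0.012, 0.018], [0, -0.013, 0.017], [0, -0.014, 0.017], [0, -0.014, 0.016], [0, -0.015, 0.016], [0, -0.016, 0.015], [0, -0.016, 0.015]], "rotation": [[-0.043, 0, 0], [-0.043, 0, 0], [-0.043, 0, 0], [-0.043, 0, 0], [-0.043, 0, 0], [-0.043, 0, 0], [-0.043, 0, 0], [-0.043, 0, 0]], "gripper": [0, 0, 0, 0, 0, 0, 0, 0]}}

```text
time: 1.48
eef_pos: [0.5004, 0.3589, 0.2233]
orientation: [0.689, -0.139, 0.698, 0.135]
ft_force: [0.3, 1.0, -0.7]
width: 0.0856
```

```bash
python3 - <<'E'
from h import *
s=telemetry.read_state(); R,p=tool(s); print(s['time'],p.round(4),s['qpos'].round(3)); print((Rdown(np.radians(19.4)).T@R).round(3))
snap('wrist','w1')
E
```

```text
1.4833 [0.5004 0.3589 0.2233] [ 5.100e-01  3.500e-01  1.416e+00 -1.000e-03  1.391e+00 -1.450e+00]
[[ 1.     0.003  0.014]
 [-0.003  0.999  0.051]
 [-0.014 -0.051  0.999]]
```

View pics/w1.png

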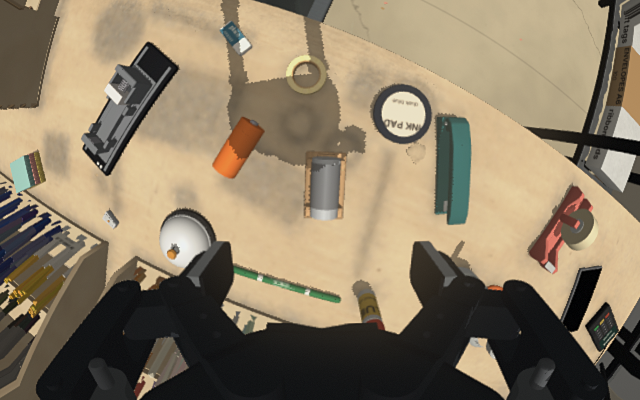

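```bash
python3 - <<'E'
from h import *
crop('w1','w1c',290,140,360,230,6.6)
crop('w1','w1g',70,30,190,185,3.8)
E
```

```text
(no output)
```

View pics/w1c.png

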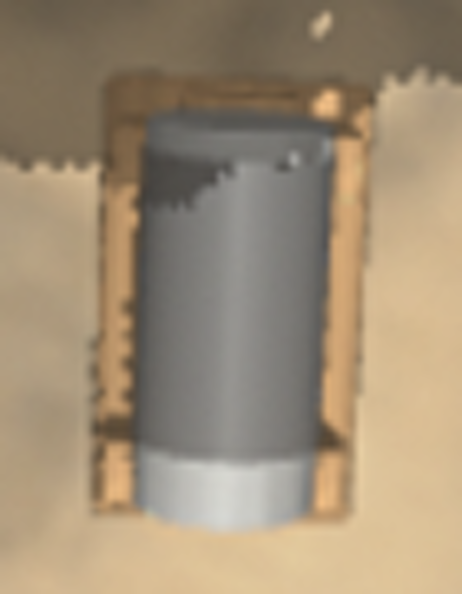

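View pics/w1g.png

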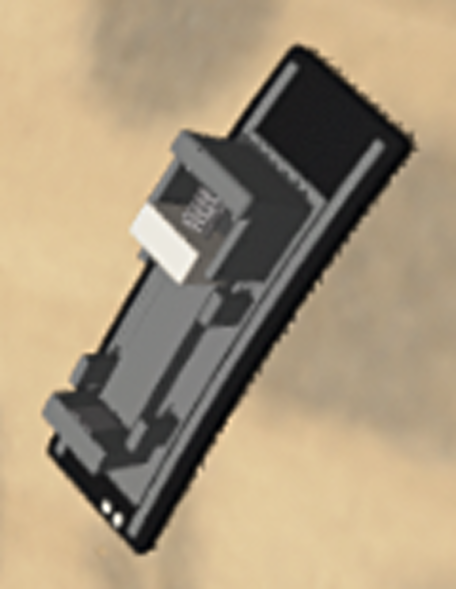

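```bash
python3 - <<'E'
from h import *
crop('scene0','s0c',235,230,295,275,12)
E
```

```text
(no output)
```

View pics/s0c.png

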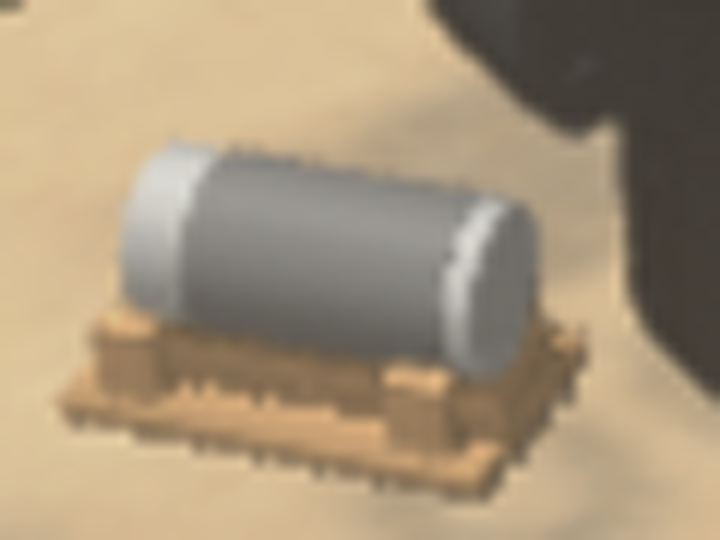

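```bash
python3 - <<'E'
from h import *
d=load('w1'); R,p=tool()
f=lambda x,y:(290+x/6.6-.42,140+y/6.6-.42)
m=onz(d,[f(238,130),f(225.5,500)],0.028,True); a=m[1]-m[0]; print(m.round(4),'yaw',np.degrees(np.arctan2(a[1],a[0])))
e=onz(d,[f(237,155),f(225,526)],0.044,True); b=e[1]-e[0]; print(e.round(4),np.linalg.norm(b), np.degrees(np.arctan2(b[1],b[0])))
u=a/np.linalg.norm(a)
flat=e[0];fl=m[0]+u*((flat-m[0])@u); bt=m[0]+u*((e[1]-m[0])@u); print('flat',fl.round(4),'bodyend',bt.round(4),'center',(fl+u*.035).round(4),(bt-u*.032).round(4))
# rest corners at base height? (plate thickness unknown)
r=onz(d,[f(107,75),f(375,95),f(350,518),f(93,512)],0.006,True); print(r.round(4), r.mean(0))
c1=(r[2]+r[3]-r[0]-r[1]);print(np.degrees(np.arctan2(c1[1],c1[0])), np.linalg.norm(r-np.roll(r,-1,0),axis=1))
# charger
g=lambda x,y:(70+x/3.8-.37,30+y/3.8-.37)
P=onz(d,[g(48,450),g(143,552),g(413,140),g(297,43)],0.012,True)
a=(P[0]+P[1]-P[2]-P[3])/2;a/=np.linalg.norm(a);C=P.mean(0)
print(P.round(4),C.round(4),np.linalg.norm(P-np.roll(P,-1,0),axis=1).round(4),np.degrees(np.arctan2(a[1],a[0])))
for n,z,px in (('plate top front edge',.055,[g(185,283),g(133,232)]),('posttop far',.046,[g(45,407),g(97,473)]),('posttop near',.046,[g(57,390),g(105,450)]),):
    q=onz(d,px,z,True)-C; print(n,(q@a).round(4),(q@np.cross([0,0,1],a)).round(4))
E
```

```text
[[0.4804 0.354  0.028 ]
 [0.5407 0.3767 0.028 ]] yaw 20.596101486246777
[[0.4824 0.3545 0.044 ]
 [0.5403 0.3763 0.044 ]] 0.06193304909727971 20.681564333888677
flat [0.4823 0.3547 0.028 ] bodyend [0.5403 0.3765 0.028 ] center [0.5151 0.367  0.028 ] [0.5103 0.3652 0.028 ]
[[0.4825 0.3301 0.006 ]
 [0.4677 0.3753 0.006 ]
 [0.5416 0.4022 0.006 ]
 [0.5587 0.3576 0.006 ]] [0.51262959 0.36629379 0.006     ]
19.927870959759957 [0.04758629 0.07858619 0.04770851 0.08093836]
[[0.5892 0.0221 0.012 ]
 [0.6095 0.0802 0.012 ]
 [0.4403 0.1443 0.012 ]
 [0.4202 0.0854 0.012 ]] [0.5148 0.083  0.012 ] [0.0616 0.1809 0.0622 0.1805] -20.64635714432551
plate top front edge [-0.0188 -0.0178] [ 0.0145 -0.0145]
posttop far [0.0565 0.0582] [-0.0178  0.0161]
posttop near [0.048  0.0494] [-0.0164  0.0145]
```

```bash
python3 - <<'E'
from h import *
plan(np.array([0.5125,0.366,0.06]),Rdown(np.radians(20.3)),8,3)
E
```

```text
off [[0.02, 0.001, 0.002], [0.02, 0.001, 0.001], [0.02, 0.001, 0.001], [0.021, 0.001, 0.002], [0.02, 0.001, 0.001], [0.021, 0.0, 0.001], [0.02, 0.001, 0.002], [0.021, 0.0, 0.001]]
rot [[0.004, -0.001, 0.001], [0.004, -0.001, 0.001], [0.004, -0.001, 0.001], [0.004, -0.002, 0.001], [0.005, -0.001, 0.001], [0.004, -0.002, 0.001], [0.005, -0.001, 0.0], [0.004, -0.002, 0.001]]
max 0.021 0.005 len 0.021118712081942877
```

{"api": "move_arm", "payload": {"offset": [[0.02, 0.001, 0.002], [0.02, 0.001, 0.001], [0.02, 0.001, 0.001], [0.02, 0.001, 0.002], [0.02, 0.001, 0.001], [0.02, 0.0, 0.001], [0.02, 0.001, 0.002], [0.02, 0.0, 0.001]], "rotation": [[0.004, -0.001, 0.001], [0.004, -0.001, 0.001], [0.004, -0.001, 0.001], [0.004, -0.002, 0.001], [0.005, -0.001, 0.001], [0.004, -0.002, 0.001], [0.005, -0.001, 0.0], [0.004, -0.002, 0.001]], "gripper": [0, 0, 0, 0, 0, 0, 0, 0]}}

```text
time: 2.2
eef_pos: [0.519, 0.3655, 0.0597]
orientation: [0.7, -0.12, 0.693, 0.123]
ft_force: [0.3, -0.1, 0.5]
width: 0.0854
```

```bash
python3 - <<'E'
from h import *
s=telemetry.read_state(); R,p=tool(s); print(s['time'],p.round(4)); print((Rdown(np.radians(20.3)).T@R).round(3))
snap('wrist','w2'); crop('w2','w2c',200,80,440,280,3.3)
plan(np.array([0.5125,0.366,0.007]),Rdown(np.radians(20.3)),6,3)
E
```

```text
2.2 [0.519  0.3655 0.0597]
[[ 1.    -0.002 -0.011]
 [ 0.002  1.    -0.009]
 [ 0.011  0.009  1.   ]]
off [[0.008, 0.001, -0.0], [0.008, 0.0, -0.001], [0.008, 0.001, -0.0], [0.008, 0.0, -0.001], [0.008, 0.001, -0.0], [0.008, 0.0, -0.001]]
rot [[-0.002, 0.0, -0.0], [-0.001, 0.001, -0.0], [-0.002, 0.0, -0.0], [-0.001, 0.001, -0.0], [-0.002, 0.0, -0.0], [-0.001, 0.001, -0.0]]
max 0.008 0.002 len 0.00806225774829855
```

View pics/w2c.png

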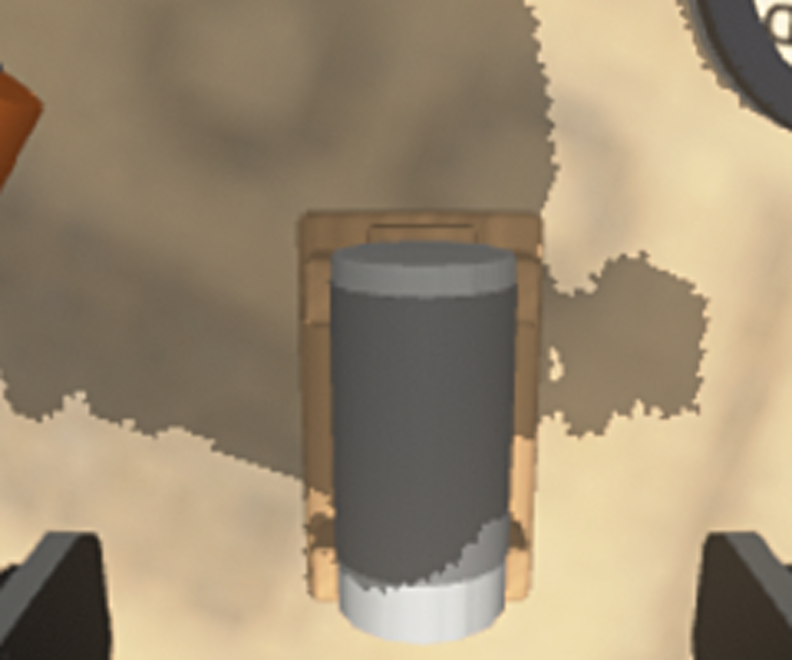

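```bash
python3 - <<'E'
from h import *
d=load('w2'); 
f=lambda x,y:(200+x/3.3-.35,80+y/3.3-.35)
m=onz(d,[f(423.5,275),f(422,600)],0.028,True); a=m[1]-m[0]; u=a/np.linalg.norm(a); print('yaw',np.degrees(np.arctan2(a[1],a[0])))
e=onz(d,[f(423,270),f(422,641)],0.044,True); print(np.linalg.norm(e[1]-e[0]))
n=lambda q:m[0]+u*((q-m[0])@u)
print((n(e[0])+u*.035).round(4),(n(e[1])-u*.032).round(4))
E
```

```text
yaw 19.920181891593685
0.06520968744663788
[0.5121 0.3659 0.028 ] [0.5104 0.3653 0.028 ]
```

{"api": "move_arm", "payload": {"offset": [[0.008, 0.001, -0.002], [0.008, 0.0, -0.002], [0.008, 0.001, -0.002], [0.008, 0.0, -0.001], [0.008, 0.001, -0.001], [0.008, 0.0, 0], [0.004, 0, 0], [0, 0, 0]], "rotation": [[-0.002, 0.001, 0], [-0.002, 0.001, 0], [-0.002, 0.001, 0], [-0.002, 0.001, 0], [-0.002, 0.001, 0], [0, 0, 0], [0, 0, 0], [0, 0, 0]], "gripper": [0, 0, 0, 0, 0, 0, 0, 0]}}

```text
time: 2.92
eef_pos: [0.5068, 0.3645, -0.0002]
orientation: [0.695, -0.125, 0.697, 0.125]
ft_force: [0.7, 1.1, -0.4]
width: 0.0855
```

```bash
python3 - <<'E'
from h import *
s=telemetry.read_state(); R,p=tool(s); print(s['time'],p.round(4)); print((Rdown(np.radians(20)).T@R).round(3))
print('err tool', (R.T@(np.array([.511,.3655,.007])-p)).round(4))
snap('wrist','w3')
E
```

```text
2.9167 [ 5.068e-01  3.645e-01 -2.000e-04]
[[ 1.    -0.001  0.002]
 [ 0.     1.     0.007]
 [-0.002 -0.007  1.   ]]
err tool [-0.0073 -0.0005  0.0042]
```

View pics/w3.png

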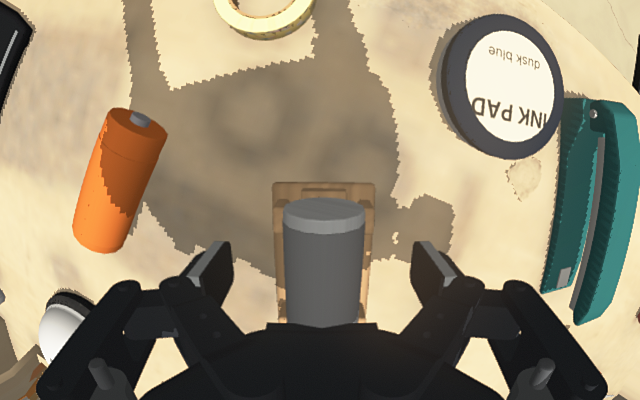

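{"api": "move_arm", "payload": {"offset": [[-0.004, 0, 0.002], [-0.003, 0, 0.002], [0, 0, 0], [0, 0, 0], [0, 0, 0], [0, 0, 0], [0, 0, 0], [0, 0, 0]], "rotation": [[0, 0, 0], [0, 0, 0], [0, 0, 0], [0, 0, 0], [0, 0, 0], [0, 0, 0], [0, 0, 0], [0, 0, 0]], "gripper": [0, 0, 0, 0, 0, 0, 0, 0]}}

```text
time: 3.63
eef_pos: [0.5135, 0.3672, 0.0106]
orientation: [0.697, -0.124, 0.695, 0.126]
ft_force: [-0.6, 0.4, -0.1]
width: 0.0854
```

{"api": "move_arm", "payload": {"offset": [[0.001, 0, -0.001], [0.001, 0, -0.0005], [0.0005, 0, -0.0005], [0, 0, 0], [0, 0, 0], [0, 0, 0], [0, 0, 0], [0, 0, 0]], "rotation": [[0, 0, 0], [0, 0, 0], [0, 0, 0], [0, 0, 0], [0, 0, 0], [0, 0, 0], [0, 0, 0], [0, 0, 0]], "gripper": [0, 0, 0, 0, 0, 0.5, 1, 1], "newtons": 30}}

```text
time: 4.3
eef_pos: [0.5108, 0.3661, 0.0073]
orientation: [0.697, -0.125, 0.695, 0.126]
ft_force: [0.1, 1.2, -0.2]
width: 0.0519
```

{"api": "move_arm", "payload": {"offset": [[0, 0, 0], [0, 0, 0], [0, 0, 0], [0, 0, 0], [0, 0, 0], [0, 0, 0], [0, 0, 0], [0, 0, 0]], "rotation": [[0, 0, 0], [0, 0, 0], [0, 0, 0], [0, 0, 0], [0, 0, 0], [0, 0, 0], [0, 0, 0], [0, 0, 0]], "gripper": [1, 1, 1, 1, 1, 1, 1, 1], "newtons": 60}}

```text
time: 4.97
eef_pos: [0.511, 0.3662, 0.0076]
orientation: [0.697, -0.125, 0.695, 0.126]
ft_force: [0.9, 0.8, -0.9]
width: 0.0305
```

```bash
python3 - <<'E'
from h import *
s=telemetry.read_state(); R,p=tool(s); print(s['time'],p.round(4),s['ft_force'],s['width']); print((Rdown(np.radians(20)).T@R).round(3))
snap('wrist','w4')
E
```

```text
4.9667 [0.511  0.3662 0.0076] [ 0.90734613  0.78316461 -0.85326426] 0.030494636076761967
[[ 1.    -0.001 -0.003]
 [ 0.001  1.     0.007]
 [ 0.003 -0.007  1.   ]]
```

View pics/w4.png

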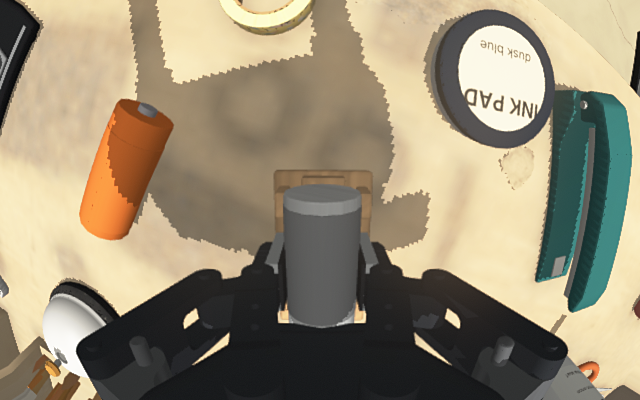

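{"api": "move_arm", "payload": {"offset": [[-0.006, 0, 0], [-0.012, 0, 0], [-0.016, 0, 0], [-0.02, 0, 0], [-0.02, 0, 0], [-0.02, 0, 0], [-0.012, 0, 0], [-0.004, 0, 0]], "rotation": [[0, 0, 0], [0, 0, 0], [0, 0, 0], [0, 0, 0], [0, 0, 0], [0, 0, 0], [0, 0, 0], [0, 0, 0]], "gripper": [1, 1, 1, 1, 1, 1, 1, 1]}}

```text
time: 5.68
eef_pos: [0.5079, 0.3643, 0.1203]
orientation: [0.694, -0.126, 0.698, 0.125]
ft_force: [-0.2, -0.4, -0.7]
width: 0.0305
```

```bash
python3 - <<'E'
from h import *
s=telemetry.read_state(); R,p=tool(s); print(s['time'],p.round(4),s['ft_force'],s['width'],s['qpos'].round(3))
snap('wrist','w5');crop('w5','w5c',270,160,370,340,4)
E
```

```text
5.6833 [0.5079 0.3643 0.1203] [-0.23051749 -0.40518203 -0.68339046] 0.030450981784596477 [ 5.110e-01  4.290e-01  1.555e+00  1.000e-03  1.164e+00 -1.417e+00]
```

View pics/w5c.png

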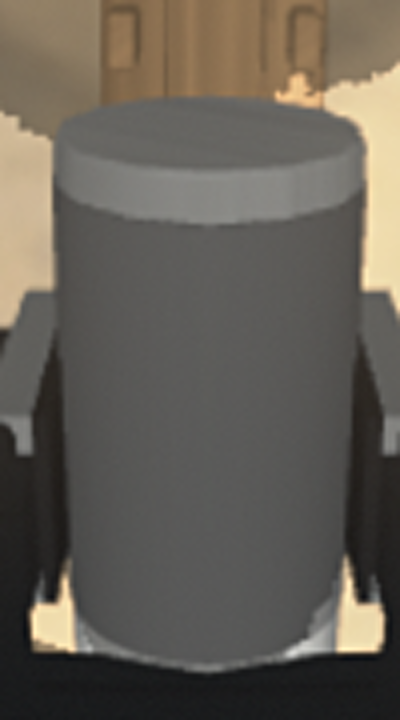

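```bash
python3 - <<'E'
from h import *
from scipy.optimize import least_squares
d=load('w5'); R,p=tool()
f=lambda x,y:(270+x/4-.375,160+y/4-.375)
px=[f(209,172),f(209,97),f(55,140),f(363,137),f(209,134)]
o,v=ray(d,px,True); o=R.T@(o-p); v=v@R
print(o.round(4)); print(v.round(4))
# intersect top and bottom rays with plane z=zf : separation 32mm
def xs(zf): 
    s=(zf-o[2])/v[:,2]; return o+v*s[:,None]
for zf in (-.033,-.035,-.037,-.039): print(zf, xs(zf).round(4)[:4].tolist())
# direct projection fit of the rim circle: unknown xc,yc,zf,tilt,yaw
K,Rc,t=cam(d)
def rim(q,ph):
    xc,yc,zf,ti,ya=q; ax=Rot.from_rotvec([ya,ti,0]).apply([0,0,1.]); e1=np.cross(ax,[0,1.,0]); e1/=np.linalg.norm(e1); e2=np.cross(ax,e1)
    return np.array([xc,yc,zf])+.016*(np.outer(np.cos(ph),e1)+np.outer(np.sin(ph),e2))
E
python3 - <<'E'
import cv2,numpy as np
im=cv2.imread('pics/w5.png'); print(im[175:225,322].tolist())
E
```

```text
[-0.1422 -0.0012 -0.0649]
[[ 0.9617  0.0017  0.274 ]
 [ 0.9766  0.0017  0.2153]
 [ 0.9612 -0.1223  0.2472]
 [ 0.9614  0.1257  0.2446]
 [ 0.9697  0.0017  0.2443]]
-0.033 [[-0.0303, -0.001, -0.033], [0.0024, -0.001, -0.033], [-0.0183, -0.017, -0.033], [-0.0169, 0.0152, -0.033]]
-0.035 [[-0.0373, -0.001, -0.035], [-0.0067, -0.001, -0.035], [-0.026, -0.016, -0.035], [-0.0248, 0.0141, -0.035]]
-0.037 [[-0.0443, -0.001, -0.037], [-0.0157, -0.001, -0.037], [-0.0338, -0.015, -0.037], [-0.0326, 0.0131, -0.037]]
-0.039 [[-0.0514, -0.0011, -0.039], [-0.0248, -0.001, -0.039], [-0.0416, -0.014, -0.039], [-0.0405, 0.0121, -0.039]]
[[79, 110, 136], [80, 111, 137], [80, 111, 138], [80, 111, 138], [80, 110, 137], [79, 111, 137], [81, 112, 138], [80, 111, 138], [85, 109, 130], [97, 103, 109], [98, 100, 101], [95, 99, 100], [94, 97, 99], [96, 101, 101], [98, 103, 104], [97, 101, 102], [97, 101, 103], [97, 101, 102], [97, 100, 102], [99, 103, 104], [98, 101, 102], [97, 101, 102], [98, 101, 102], [100, 103, 104], [100, 104, 105], [99, 103, 104], [97, 101, 102], [113, 117, 118], [130, 134, 134], [138, 142, 142], [132, 136, 138], [131, 135, 136], [132, 135, 136], [132, 136, 137], [132, 135, 136], [133, 137, 138], [133, 136, 137], [132, 136, 137], [132, 137, 138], [133, 137, 138], [129, 133, 134], [103, 105, 106], [93, 95, 97], [92, 94, 95], [91, 93, 95], [91, 93, 95], [92, 94, 95], [92, 94, 95], [92, 94, 95], [92, 94, 95]]
```

```bash
python3 - <<'E'
from h import *
R,p=plan(np.array([0.571,0.061,0.16]),Rdown(np.radians(-20.4)),13,3)
E
```

```text
off [[-0.003, -0.024, -0.004], [-0.003, -0.024, -0.002], [-0.003, -0.024, -0.001], [-0.003, -0.024, 0.0], [-0.003, -0.024, 0.002], [-0.003, -0.024, 0.003], [-0.003, -0.023, 0.004], [-0.003, -0.023, 0.005], [-0.003, -0.023, 0.007], [-0.003, -0.022, 0.008], [-0.003, -0.022, 0.009], [-0.003, -0.021, 0.01], [-0.003, -0.021, 0.012]]
rot [[0.055, -0.0, 0.0], [0.055, -0.0, 0.0], [0.055, -0.0, 0.0], [0.055, -0.0, 0.0], [0.055, -0.001, 0.0], [0.055, -0.0, 0.0], [0.055, -0.001, 0.0], [0.055, -0.0, 0.0], [0.054, -0.001, 0.001], [0.055, -0.0, 0.0], [0.054, -0.001, 0.001], [0.055, -0.0, 0.0], [0.054, -0.001, 0.001]]
max 0.024 0.055 len 0.024515301344262524
```

{"api": "move_arm", "payload": {"offset": [[-0.003, -0.012, -0.002], [-0.003, -0.024, -0.002], [-0.003, -0.024, -0.001], [-0.003, -0.024, 0.0], [-0.003, -0.024, 0.002], [-0.003, -0.024, 0.003], [-0.003, -0.023, 0.004], [-0.003, -0.023, 0.005]], "rotation": [[0.03, 0, 0], [0.055, 0, 0], [0.055, 0, 0], [0.055, 0, 0], [0.055, 0, 0], [0.055, 0, 0], [0.055, 0, 0], [0.055, 0, 0]], "gripper": [1, 1, 1, 1, 1, 1, 1, 1]}}

```text
time: 6.4
eef_pos: [0.5418, 0.1798, 0.1381]
orientation: [0.7, 0.025, 0.713, -0.031]
ft_force: [0.9, 0.5, -1.2]
width: 0.0306
```

```bash
python3 - <<'E'
from h import *
R,p=tool(); print(p)
R,p=plan(np.array([0.571,0.061,0.16]),Rdown(np.radians(-20.4)),6,3)
E
```

```text
[0.54179835 0.179837   0.13807558]
off [[-0.004, -0.019, 0.006], [-0.004, -0.019, 0.007], [-0.003, -0.019, 0.008], [-0.004, -0.018, 0.009], [-0.003, -0.018, 0.01], [-0.004, -0.018, 0.011]]
rot [[0.046, -0.003, 0.002], [0.046, -0.003, 0.002], [0.046, -0.003, 0.002], [0.046, -0.003, 0.002], [0.046, -0.003, 0.002], [0.046, -0.002, 0.002]]
max 0.019 0.046 len 0.021470910553583886
```

{"api": "move_arm", "payload": {"offset": [[-0.003, -0.019, 0.006], [-0.004, -0.019, 0.007], [-0.004, -0.019, 0.008], [-0.004, -0.016, 0.008], [-0.004, -0.012, 0.007], [-0.002, -0.006, 0.004], [-0.001, -0.003, 0.002], [0, 0, 0]], "rotation": [[0.046, -0.003, 0.002], [0.046, -0.003, 0.002], [0.046, -0.003, 0.002], [0.046, -0.003, 0.002], [0.036, -0.003, 0.002], [0.02, 0, 0], [0.01, 0, 0], [0, 0, 0]], "gripper": [1, 1, 1, 1, 1, 1, 1, 1]}}

```text
time: 7.07
eef_pos: [0.5599, 0.0615, 0.1533]
orientation: [0.689, 0.123, 0.702, -0.131]
ft_force: [-0.2, -0.4, -0.5]
width: 0.0304
```

```bash
python3 - <<'E'
from h import *
s=telemetry.read_state(); R,p=tool(s); print(s['time'],p.round(4),s['ft_force'],s['width'],s['qpos'].round(3),Rot.from_matrix(Rdown(np.radians(-20.4)).T@R).as_rotvec())
snap('wrist','w6'); crop('w6','w6c',220,0,440,240,2.5)
E
```

```text
7.0667 [0.5599 0.0615 0.1533] [-0.20238848 -0.38321244 -0.54128917] 0.03038434826585428 [-0.009  0.324  1.638 -0.009  1.201 -1.214] [ 0.00611053  0.01625907 -0.01451633]
```

View pics/w6c.png

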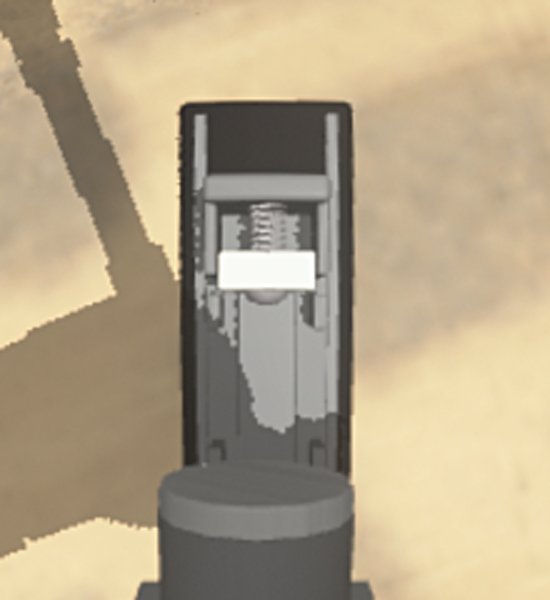

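```bash
python3 - <<'E'
from h import *
d=load('w6'); R,p=tool()
f=lambda x,y:(220+x/2.5-.3,0+y/2.5-.3)
yaw=np.radians(-20.4); u=np.array([np.cos(yaw),np.sin(yaw),0]); n=np.array([-u[1],u[0],0])
def T(name,px,z):
    q=onz(d,px,z,True); print(name,q.round(4).tolist(),'tool',((q-p)@R).round(4).tolist(),'chg(x,y)',np.c_[(q-[.5148,.082,0])@u,(q-[.5148,.082,0])@n].round(4).tolist())
T('plate top front corners',[f(218,290),f(315,290)],.055)
T('plate top back corners',[f(219,251),f(314,251)],.055)
T('nose',[f(266,303)],.042)
T('base back corners',[f(181,104),f(351,104)],.012)
T('base edges lower',[f(183,440),f(351,440)],.012)
T('rib edges',[f(239,340),f(297,340)],.026)
T('housing top outer',[f(204,176),f(331,176)],.055)
# cell in cam
o,v=ray(d,[f(256,537),f(256,462),f(158,500),f(354,498)],True); o=R.T@(o-p); v=v@R
print(o,(o+v*((-.0345-o[2])/v[:,2:])).round(4))
E
```

```text
plate top front corners [[0.4933, 0.0726, 0.055], [0.5039, 0.1006, 0.055]] tool [[0.0993, -0.0121, -0.064], [0.0989, 0.0178, -0.0641]] chg(x,y) [[-0.0168, -0.0163], [-0.0167, 0.0136]]
plate top back corners [[0.482, 0.0772, 0.055], [0.4923, 0.1046, 0.055]] tool [[0.0995, -0.0118, -0.0763], [0.0991, 0.0175, -0.0763]] chg(x,y) [[-0.0291, -0.0159], [-0.029, 0.0134]]
nose [[0.5024, 0.085, 0.042]] tool [[0.1121, 0.0029, -0.0597]] chg(x,y) [[-0.0127, -0.0015]]
base back corners [[0.4208, 0.0826, 0.012], [0.4427, 0.1408, 0.012]] tool [[0.1438, -0.0277, -0.1347], [0.1429, 0.0345, -0.1348]] chg(x,y) [[-0.0883, -0.0322], [-0.088, 0.03]]
base edges lower [[0.539, 0.038, 0.012], [0.5611, 0.097, 0.012]] tool [[0.1416, -0.0276, -0.0084], [0.1407, 0.0353, -0.0086]] chg(x,y) [[0.038, -0.0328], [0.0382, 0.0302]]
rib edges [[0.5112, 0.0717, 0.026], [0.5183, 0.0906, 0.026]] tool [[0.128, -0.0062, -0.0465], [0.1277, 0.0139, -0.0466]] chg(x,y) [[0.0002, -0.0109], [0.0003, 0.0092]]
housing top outer [[0.458, 0.0813, 0.055], [0.4718, 0.118, 0.055]] tool [[0.1, -0.0164, -0.1001], [0.0994, 0.0227, -0.1002]] chg(x,y) [[-0.053, -0.0204], [-0.0528, 0.0187]]
[-0.1426432  -0.00091284 -0.06365553] [[-0.054  -0.0007 -0.0345]
 [-0.0127 -0.0006 -0.0345]
 [-0.0372 -0.0146 -0.0345]
 [-0.0362  0.0134 -0.0345]]
```

```bash
cat >> h.py <<'E'
YAW=np.radians(-20.4); U=np.array([np.cos(YAW),np.sin(YAW),0]); N=np.array([-U[1],U[0],0])
CF=np.array([-0.0205,0,-0.0345])
C0=np.array([.5148,.082,0])-0.0005*N
def chg(P): P=np.atleast_2d(P)-C0; return np.c_[P@U,P@N,P[:,2]]
def tgt(fx,fz,tilt,fy=0.0):
    R=Rdown(YAW,tilt); return C0+U*fx+N*fy+np.array([0,0,fz])-R@CF, R
def where():
    s=telemetry.read_state(); R,p=tool(s); fl=chg(p+R@CF)[0]; z=R[:,2]
    print('t',round(s['time'],2),'flat xyz',fl.round(4),'tilt',round(float(np.arcsin(z[2])),4),'yawerr',round(float(np.arctan2(z@N,z@U)),4),'roll',round(float(R[2,1]),4),'F chg',[round(float(s['ft_force']@k),2) for k in (U,N,[0,0,1])],'w',round(float(s['width']),4),'tcpz',round(float(p[2]),4)); return s
E
python3 - <<'E'
from h import *
where()
p,R=tgt(-0.0127+0.010,0.078,0.35); print(p)
plan(p,R,8,3)
E
```

```text
t 7.12 flat xyz [ 0.0148 -0.0021  0.1741] tilt -0.0169 yawerr -0.0054 roll -0.0145 F chg [-0.12, 0.2, -0.86] w 0.0305 tcpz 0.1531
[0.54905936 0.0687256  0.07057283]
off [[0.01, 0.0, -0.001], [0.01, 0.001, -0.002], [0.01, 0.0, -0.002], [0.01, 0.0, -0.003], [0.01, 0.001, -0.003], [0.01, 0.0, -0.004], [0.01, 0.001, -0.004], [0.009, 0.0, -0.005]]
rot [[-0.0, -0.046, 0.002], [-0.0, -0.046, 0.002], [-0.0, -0.046, 0.002], [-0.001, -0.046, 0.002], [-0.0, -0.046, 0.002], [-0.001, -0.046, 0.002], [-0.0, -0.045, 0.002], [-0.001, -0.046, 0.001]]
max 0.01 0.046 len 0.010816653826391968
```

{"api": "move_arm", "payload": {"offset": [[0.006, 0.0, -0.001], [0.01, 0.001, -0.002], [0.01, 0.0, -0.002], [0.01, 0.0, -0.003], [0.01, 0.001, -0.003], [0.01, 0.0, -0.004], [0.008, 0.001, -0.004], [0.004, 0.0, -0.002]], "rotation": [[0, -0.025, 0.002], [0, -0.046, 0.002], [0, -0.046, 0.002], [-0.001, -0.046, 0.002], [0, -0.046, 0.002], [-0.001, -0.046, 0.002], [0, -0.04, 0.002], [0, -0.02, 0]], "gripper": [1, 1, 1, 1, 1, 1, 1, 1]}}

```text
time: 7.78
eef_pos: [0.5471, 0.0758, 0.0783]
orientation: [0.795, 0.104, 0.581, -0.139]
ft_force: [0.1, -1.5, -1.8]
width: 0.0301
```

```bash
python3 - <<'E'
from h import *
where()
snap('wrist','w7'); crop('w7','w7c',200,60,440,300,2.5)
snap('scene','s7'); crop('s7','s7c',280,170,440,290,5)
p,R=tgt(-0.0127+0.010,0.078,0.35)
plan(p,R,4,3)
E
```

```text
t 7.78 flat xyz [-0.0067  0.0057  0.0873] tilt 0.3083 yawerr 0.0051 roll 0.0036 F chg [0.61, -1.41, -1.8] w 0.0301 tcpz 0.0783
off [[0.002, -0.001, 0.001], [0.002, -0.002, 0.0], [0.002, -0.001, 0.001], [0.003, -0.002, 0.0]]
rot [[0.001, -0.011, -0.001], [0.002, -0.011, -0.001], [0.001, -0.011, -0.001], [0.002, -0.011, -0.001]]
max 0.003 0.011 len 0.0036055512754639895
```

View pics/w7c.png

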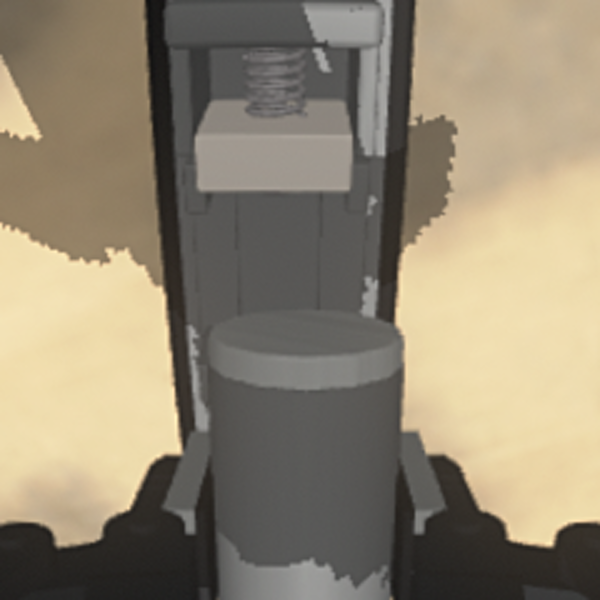

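View pics/s7c.png

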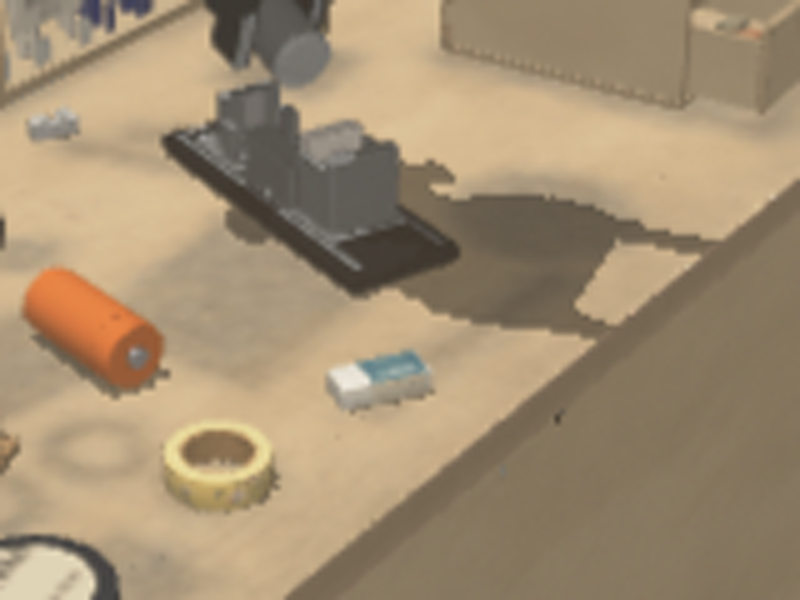

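{"api": "move_arm", "payload": {"offset": [[0.001, -0.001, 0], [0.001, -0.001, 0.001], [0.002, -0.001, 0.001], [0.002, -0.001, 0], [0.001, -0.0005, 0], [0, 0, 0], [0, 0, 0], [0, 0, 0]], "rotation": [[0.001, -0.008, -0.001], [0.001, -0.008, -0.001], [0.001, -0.008, -0.001], [0.001, -0.008, 0], [0, 0, 0], [0, 0, 0], [0, 0, 0], [0, 0, 0]], "gripper": [1, 1, 1, 1, 1, 1, 1, 1]}}

```text
time: 8.55
eef_pos: [0.5532, 0.0706, 0.0739]
orientation: [0.805, 0.103, 0.566, -0.143]
ft_force: [0.6, -0.3, -0.7]
width: 0.0305
```

```bash
python3 - <<'E'
from h import *
where()
snap('wrist','w8'); crop('w8','w8c',200,60,440,300,2.5)
E
```

```text
t 8.55 flat xyz [0.0006 0.0031 0.0816] tilt 0.3442 yawerr 0.0011 roll 0.0034 F chg [0.72, -0.09, -0.72] w 0.0305 tcpz 0.0739
```

View pics/w8c.png

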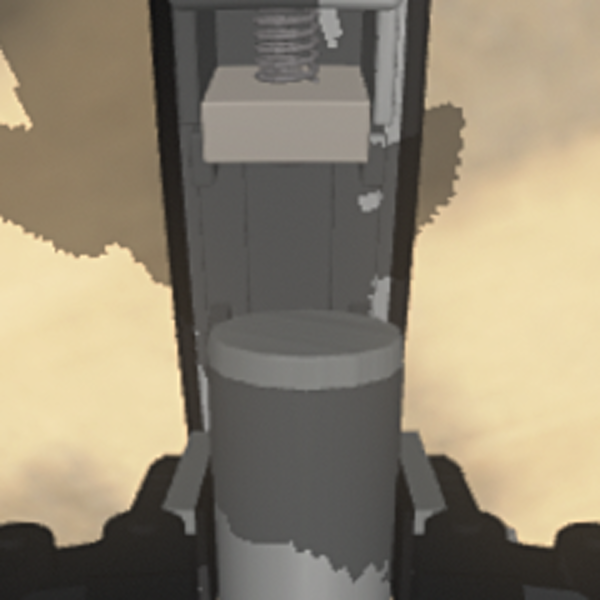

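```bash
python3 - <<'E'
from h import *
d=load('w8'); R,p=tool()
f=lambda x,y:(200+x/2.5-.3,60+y/2.5-.3)
def T(name,px,z):
    q=onz(d,px,z,True); print(name,'chg',chg(q).round(4).tolist(),'toolmid',((q.mean(0)-p)@R).round(4).tolist())
T('plate front top',[f(203,102),f(370,102)],.055)
T('rib',[f(247,240),f(332,240)],.026)
T('base edge',[f(180,270),f(415,270)],.012)
o,v=ray(d,[f(209,340),f(402,340),f(306,312),f(306,358)],True); o=R.T@(o-p); v=v@R
print((o+v*((-.0345-o[2])/v[:,2:])).round(4))
E
```

```text
plate front top chg [[-0.029, -0.0151, 0.055], [-0.0289, 0.014, 0.055]] toolmid [-0.0054, -0.0037, -0.0713]
rib chg [[0.0132, -0.0105, 0.026], [0.0132, 0.0092, 0.026]] toolmid [0.0361, -0.004, -0.0414]
base edge chg [[0.0289, -0.0293, 0.012], [0.0289, 0.0316, 0.012]] toolmid [0.0546, -0.0023, -0.0314]
[[-0.0288 -0.0151 -0.0345]
 [-0.0288  0.0143 -0.0345]
 [-0.0094 -0.0003 -0.0345]
 [-0.0387 -0.0003 -0.0345]]
```

{"api": "move_arm", "payload": {"offset": [[0.002, -0.0005, -0.001], [0.004, -0.0005, -0.002], [0.004, -0.0005, -0.002], [0.004, -0.0005, -0.002], [0.004, -0.0003, -0.002], [0.002, 0, -0.001], [0.001, 0, 0], [0, 0, 0]], "rotation": [[0, 0, 0], [0, 0, 0], [0, 0, 0], [0, 0, 0], [0, 0, 0], [0, 0, 0], [0, 0, 0], [0, 0, 0]], "gripper": [1, 1, 1, 1, 1, 1, 1, 1]}}

```text
time: 9.27
eef_pos: [0.5496, 0.069, 0.0478]
orientation: [0.805, 0.103, 0.567, -0.143]
ft_force: [-0.3, -0.1, -1.2]
width: 0.0304
```

```bash
python3 - <<'E'
from h import *
where()
d=load('w8'); f=lambda x,y:(200+x/2.5-.3,60+y/2.5-.3)
print(chg(onz(d,[f(205,162),f(368,162)],.055,True)))
p,R=tgt(-0.004,0.044,0.35)
plan(p,R,5,4)
E
```

```text
t 9.27 flat xyz [-0.0022  0.0004  0.0555] tilt 0.3432 yawerr 0.0008 roll 0.003 F chg [-0.3, -0.19, -1.15] w 0.0304 tcpz 0.0478
[[-0.01754828 -0.01535158  0.055     ]
 [-0.01748367  0.0140833   0.055     ]]
off [[0.002, -0.0001, -0.0011], [0.002, -0.0001, -0.0011], [0.002, -0.0001, -0.0011], [0.002, -0.0001, -0.0011], [0.002, -0.0001, -0.0011]]
rot [[0.0002, -0.0014, -0.0007], [0.0001, -0.0014, -0.0007], [0.0002, -0.0013, -0.0007], [0.0001, -0.0014, -0.0007], [0.0002, -0.0013, -0.0007]]
max 0.002 0.0014 len 0.0022847319317591723
```

{"api": "move_arm", "payload": {"offset": [[0.002, 0, -0.001], [0.002, -0.0002, -0.001], [0.002, -0.0002, -0.001], [0.0015, -0.0002, -0.001], [0.001, 0, -0.0005], [0, 0, 0], [0, 0, 0], [0, 0, 0]], "rotation": [[0, -0.001, -0.001], [0, -0.001, -0.001], [0, -0.001, -0.001], [0, -0.001, 0], [0, 0, 0], [0, 0, 0], [0, 0, 0], [0, 0, 0]], "gripper": [1, 1, 1, 1, 1, 1, 1, 1]}}

```text
time: 9.93
eef_pos: [0.5486, 0.0691, 0.0376]
orientation: [0.806, 0.101, 0.565, -0.144]
ft_force: [-0.8, 0.8, -1.0]
width: 0.0306
```

```bash
python3 - <<'E'
from h import *
where()
snap('wrist','w9'); crop('w9','w9c',200,60,440,300,2.5);where()
E
```

```text
t 9.93 flat xyz [-0.0033  0.0002  0.0451] tilt 0.3485 yawerr 0.0009 roll 0.0005 F chg [-1.03, 0.44, -1.05] w 0.0306 tcpz 0.0376
t 9.98 flat xyz [-0.0033  0.0002  0.0452] tilt 0.3487 yawerr 0.001 roll 0.0005 F chg [0.04, 0.78, -0.35] w 0.0301 tcpz 0.0377
```

View pics/w9c.png

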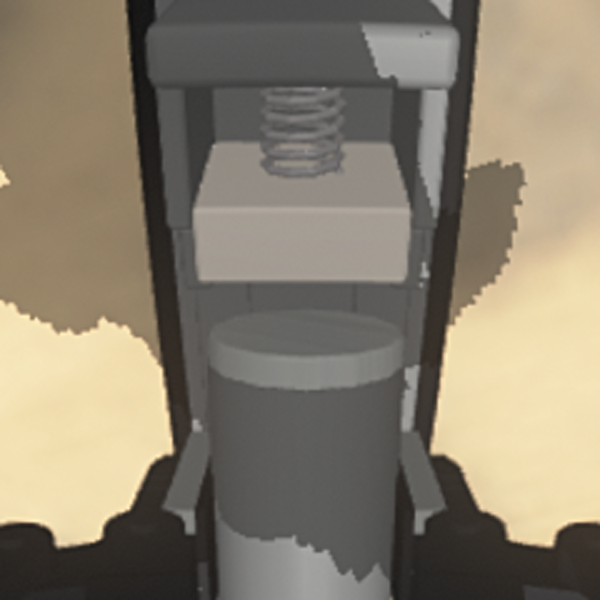

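{"api": "move_arm", "payload": {"offset": [[-0.0003, -0.0002, -0.0008], [-0.0003, 0, -0.001], [-0.0003, 0, -0.001], [-0.0003, 0, -0.001], [-0.0003, 0, -0.0005], [0, 0, 0], [0, 0, 0], [0, 0, 0]], "rotation": [[0, 0, 0], [0, 0, 0], [0, 0, 0], [0, 0, 0], [0, 0, 0], [0, 0, 0], [0, 0, 0], [0, 0, 0]], "gripper": [1, 1, 1, 1, 1, 1, 1, 1], "newtons": 90}}

```text
time: 10.65
eef_pos: [0.544, 0.0707, 0.0382]
orientation: [0.806, 0.102, 0.564, -0.144]
ft_force: [0.8, -0.1, -1.8]
width: 0.0298
```

```bash
python3 - <<'E'
from h import *
where()
E
```

```text
t 10.65 flat xyz [-0.0081  0.0001  0.0456] tilt 0.3496 yawerr 0.0008 roll 0.001 F chg [0.76, 0.16, -1.8] w 0.0298 tcpz 0.0382
```

{"api": "move_arm", "payload": {"offset": [[0, 0, -0.0008], [0, 0, -0.0008], [0, 0, -0.0008], [0, 0, -0.0004], [0, 0, 0], [0, 0, 0], [0, 0, 0], [0, 0, 0]], "rotation": [[0, 0, 0], [0, 0, 0], [0, 0, 0], [0, 0, 0], [0, 0, 0], [0, 0, 0], [0, 0, 0], [0, 0, 0]], "gripper": [1, 1, 1, 1, 1, 1, 1, 1]}}

```text
time: 11.32
eef_pos: [0.5414, 0.0717, 0.0371]
orientation: [0.806, 0.102, 0.564, -0.144]
ft_force: [0.0, -0.0, -1.1]
width: 0.0299
```

```bash
python3 - <<'E'
from h import *
where()
E
```

```text
t 11.32 flat xyz [-0.0109  0.0001  0.0445] tilt 0.3496 yawerr 0.0007 roll 0.001 F chg [0.02, 0.0, -1.11] w 0.0299 tcpz 0.0371
```

{"api": "move_arm", "payload": {"offset": [[0, 0, -0.0008], [0, 0, -0.0008], [0, 0, -0.0004], [0, 0, 0], [0, 0, 0], [0, 0, 0], [0, 0, 0], [0, 0, 0]], "rotation": [[0, 0, 0], [0, 0, 0], [0, 0, 0], [0, 0, 0], [0, 0, 0], [0, 0, 0], [0, 0, 0], [0, 0, 0]], "gripper": [1, 1, 1, 1, 1, 1, 1, 1]}}

```text
time: 11.98
eef_pos: [0.5397, 0.0724, 0.0364]
orientation: [0.807, 0.102, 0.564, -0.144]
ft_force: [0.1, -0.6, -1.2]
width: 0.0298
```

```bash
python3 - <<'E'
from h import *
where()
E
```

```text
t 11.98 flat xyz [-0.0128  0.0002  0.0438] tilt 0.35 yawerr 0.0007 roll 0.0011 F chg [0.3, -0.55, -1.22] w 0.0298 tcpz 0.0364
```

{"api": "move_arm", "payload": {"offset": [[-0.0002, 0, -0.0006], [-0.0002, 0, -0.0006], [0, 0, 0], [0, 0, 0], [0, 0, 0], [0, 0, 0], [0, 0, 0], [0, 0, 0]], "rotation": [[0, 0, 0], [0, 0, 0], [0, 0, 0], [0, 0, 0], [0, 0, 0], [0, 0, 0], [0, 0, 0], [0, 0, 0]], "gripper": [1, 1, 1, 1, 1, 1, 1, 1]}}

```text
time: 12.65
eef_pos: [0.5396, 0.0729, 0.0369]
orientation: [0.807, 0.102, 0.563, -0.144]
ft_force: [0.5, -1.1, -1.3]
width: 0.0301
```

```bash
python3 - <<'E'
from h import *
where(); snap('wrist','w10'); crop('w10','w10c',200,60,440,300,2.5);where()
E
```

```text
t 12.65 flat xyz [-0.013   0.0005  0.0443] tilt 0.352 yawerr 0.0009 roll 0.0019 F chg [0.8, -0.85, -1.25] w 0.0301 tcpz 0.0369
t 12.7 flat xyz [-0.013   0.0005  0.0443] tilt 0.3521 yawerr 0.001 roll 0.0019 F chg [0.49, -0.54, -1.66] w 0.0298 tcpz 0.0369
```

View pics/w10c.png

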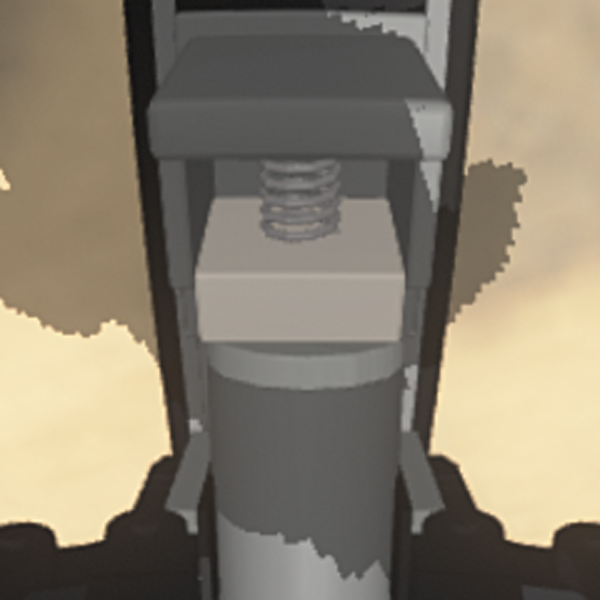

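{"api": "move_arm", "payload": {"offset": [[-0.0003, 0, -0.001], [-0.0003, 0, -0.001], [-0.0003, 0, -0.001], [-0.0003, 0, -0.001], [-0.0003, 0, -0.001], [-0.0003, 0, -0.001], [-0.0003, 0, -0.001], [-0.0003, 0, -0.001]], "rotation": [[0, 0, 0], [0, 0, 0], [0, 0, 0], [0, 0, 0], [0, 0, 0], [0, 0, 0], [0, 0, 0], [0, 0, 0]], "gripper": [1, 1, 1, 1, 1, 1, 1, 1]}}

```text
time: 13.37
eef_pos: [0.5359, 0.0755, 0.0385]
orientation: [0.81, 0.101, 0.56, -0.143]
ft_force: [3.6, -3.8, -2.0]
width: 0.0302
```

```bash
python3 - <<'E'
from h import *
where(); where()
E
```

```text
t 13.37 flat xyz [-0.0175  0.0016  0.0456] tilt 0.3602 yawerr 0.0026 roll 0.004 F chg [4.7, -2.29, -1.99] w 0.0302 tcpz 0.0385
t 13.37 flat xyz [-0.0175  0.0016  0.0456] tilt 0.3602 yawerr 0.0026 roll 0.004 F chg [4.7, -2.29, -1.99] w 0.0302 tcpz 0.0385
```

{"api": "move_arm", "payload": {"offset": [[0, -0.0005, -0.001], [0, -0.0005, -0.001], [0, -0.0005, -0.001], [0, -0.0005, -0.001], [0, -0.0005, -0.001], [0, -0.0005, -0.001], [0, -0.0005, -0.001], [0, -0.0005, -0.001]], "rotation": [[0, 0.001, 0], [0, 0.001, 0], [0, 0.001, 0], [0, 0.001, 0], [0, 0.001, 0], [0, 0.001, 0], [0, 0.001, 0], [0, 0.001, 0]], "gripper": [1, 1, 1, 1, 1, 1, 1, 1]}}

```text
time: 14.03
eef_pos: [0.5338, 0.0764, 0.0388]
orientation: [0.811, 0.104, 0.558, -0.14]
ft_force: [5.3, -3.0, -2.2]
width: 0.0297
```

```bash
python3 - <<'E'
from h import *
where(); snap('wrist','w11'); crop('w11','w11c',200,60,440,300,2.5);where()
E
```

```text
t 14.03 flat xyz [-0.0197  0.0015  0.0457] tilt 0.3637 yawerr 0.0011 roll 0.0131 F chg [6.02, -0.94, -2.16] w 0.0297 tcpz 0.0388
t 14.08 flat xyz [-0.0198  0.0015  0.0457] tilt 0.3636 yawerr 0.0011 roll 0.0131 F chg [4.67, -0.13, -1.37] w 0.0301 tcpz 0.0388
```

View pics/w11c.png

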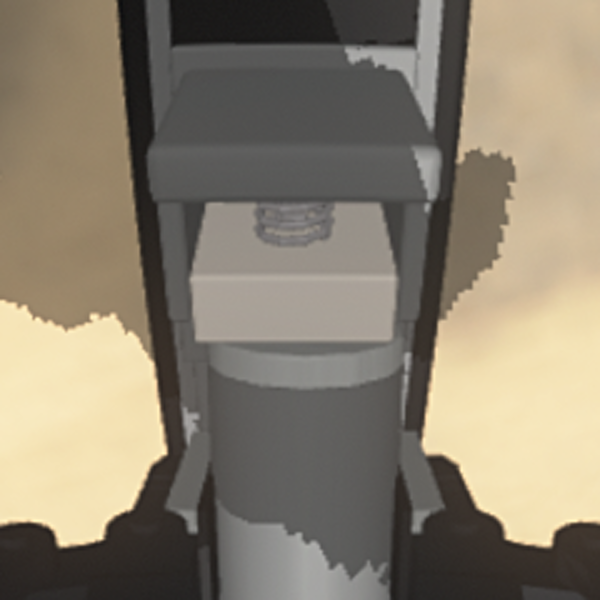

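{"api": "move_arm", "payload": {"offset": [[0, -0.001, -0.0015], [0, -0.001, -0.0015], [0, -0.001, -0.0015], [0, -0.001, -0.0015], [0, -0.001, -0.0015], [0, -0.001, -0.0014], [0, -0.001, -0.0013], [0, -0.001, -0.0013]], "rotation": [[0, 0.002, -0.002], [0, 0.002, -0.002], [0, 0.002, -0.002], [0, 0.002, -0.002], [0, 0.002, -0.002], [0, 0.002, -0.002], [0, 0.002, -0.002], [0, 0.002, -0.002]], "gripper": [1, 1, 1, 1, 1, 1, 1, 1]}}

```text
time: 14.75
eef_pos: [0.5325, 0.0766, 0.0393]
orientation: [0.812, 0.106, 0.556, -0.141]
ft_force: [6.9, -1.6, -1.9]
width: 0.0299
```

```bash
python3 - <<'E'
from h import *
where()
E
```

```text
t 14.75 flat xyz [-0.0211  0.0014  0.0461] tilt 0.3667 yawerr -0.0031 roll 0.0148 F chg [7.04, 0.96, -1.94] w 0.0299 tcpz 0.0393
```

{"api": "move_arm", "payload": {"offset": [[0.0005, -0.001, -0.002], [0.0005, -0.001, -0.002], [0.0005, -0.001, -0.002], [0.0005, -0.001, -0.002], [0.0005, -0.001, -0.002], [0.0005, -0.001, -0.002], [0.0005, -0.001, -0.002], [0.0005, -0.001, -0.002]], "rotation": [[0, 0.005, -0.004], [0, 0.005, -0.004], [0, 0.005, -0.004], [0, 0.005, -0.004], [0, 0.005, -0.004], [0, 0.005, -0.004], [0, 0.005, -0.004], [0, 0.005, -0.004]], "gripper": [1, 1, 1, 1, 1, 1, 1, 1]}}

```text
time: 15.42
eef_pos: [0.5324, 0.0764, 0.0384]
orientation: [0.807, 0.102, 0.562, -0.147]
ft_force: [5.3, -1.7, 0.2]
width: 0.0294
```

```bash
python3 - <<'E'
from h import *
where()
E
```

```text
t 15.42 flat xyz [-0.021   0.0015  0.0457] tilt 0.3536 yawerr -0.0035 roll 0.0002 F chg [5.53, 0.27, 0.17] w 0.0294 tcpz 0.0384
```

{"api": "move_arm", "payload": {"offset": [[0, -0.001, -0.003], [0, -0.001, -0.003], [0, -0.001, -0.003], [0, -0.001, -0.003], [0, -0.001, -0.003], [0, -0.001, -0.003], [0, -0.001, -0.003], [0, -0.001, -0.003]], "rotation": [[0, 0.002, -0.002], [0, 0.002, -0.002], [0, 0.002, -0.002], [0, 0.002, -0.002], [0, 0.002, -0.002], [0, 0.002, -0.002], [0, 0.002, -0.002], [0, 0.002, -0.002]], "gripper": [1, 1, 1, 1, 1, 1, 1, 1]}}

```text
time: 16.08
eef_pos: [0.5307, 0.0775, 0.0403]
orientation: [0.814, 0.1, 0.554, -0.146]
ft_force: [9.8, -6.3, -2.6]
width: 0.03
```

```bash
python3 - <<'E'
from h import *
where(); snap('wrist','w12'); crop('w12','w12c',200,60,440,300,2.5);where()
E
```

```text
t 16.08 flat xyz [-0.0231  0.0018  0.0468] tilt 0.3751 yawerr 0.0001 roll 0.0012 F chg [11.39, -2.5, -2.56] w 0.03 tcpz 0.0403
t 16.13 flat xyz [-0.0231  0.0018  0.0468] tilt 0.3752 yawerr 0.0002 roll 0.0012 F chg [9.92, -1.97, -2.22] w 0.03 tcpz 0.0403
```

View pics/w12c.png

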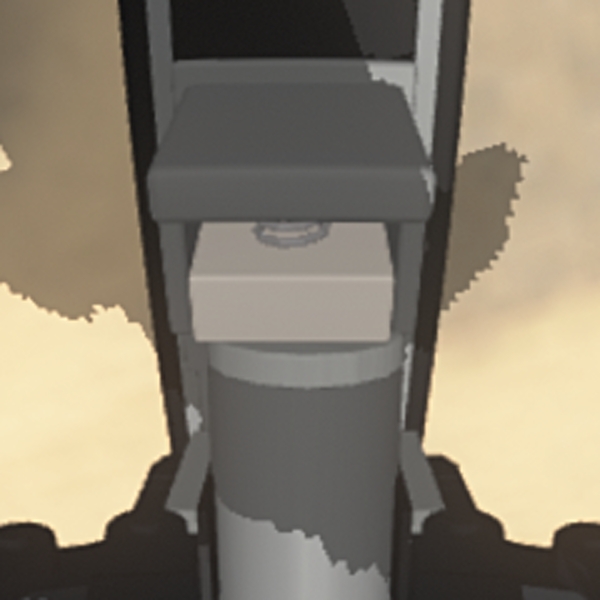

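```bash
python3 - <<'E'
from h import *
f=lambda x,y:(200+x/2.5-.3,60+y/2.5-.3)
for w,a,b,c,e in (('w9',208,282,25,86),('w10',272,340,100,158),('w11',276,341,146,202),('w12',277,341,167,219)):
    d=load(w); q=chg(onz(d,[f(300,y) for y in (a,b,c,e)],.055,True))[:,0]; print(w,(q*1000).round(1),'gap plate back to bar front',((q[0]-q[3])*1000).round(1), 'front-bar back',((q[1]-q[2])*1000).round(1))
E
```

```text
w9 [-29.  -17.5 -53.8 -45.9] gap plate back to bar front 16.9 front-bar back 36.3
w10 [-29.4 -17.9 -54.1 -46.3] gap plate back to bar front 16.9 front-bar back 36.2
w11 [-34.8 -23.6 -54.4 -46.3] gap plate back to bar front 11.5 front-bar back 30.8
w12 [-37.6 -26.3 -54.6 -46.9] gap plate back to bar front 9.3 front-bar back 28.3
```

{"api": "move_arm", "payload": {"offset": [[0.001, -0.002, -0.0035], [0.001, -0.002, -0.0035], [0.001, -0.002, -0.0035], [0.001, -0.002, -0.0035], [0.001, -0.002, -0.0035], [0.001, -0.002, -0.0035], [0.001, -0.002, -0.0035], [0.001, -0.002, -0.0035]], "rotation": [[0, 0.018, -0.002], [0, 0.018, -0.002], [0, 0.018, -0.002], [0, 0.018, -0.002], [0, 0.018, -0.002], [0, 0.018, -0.002], [0, 0.018, -0.002], [0, 0.018, -0.002]], "gripper": [1, 1, 1, 1, 1, 1, 1, 1]}}

```text
time: 16.8
eef_pos: [0.5308, 0.0774, 0.0361]
orientation: [0.786, 0.114, 0.592, -0.135]
ft_force: [8.6, 0.1, 0.6]
width: 0.03
```

```bash
python3 - <<'E'
from h import *
where(); snap('wrist','w13'); crop('w13','w13c',200,60,440,300,2.5);where()
snap('scene','s13'); crop('s13','s13c',300,170,400,245,8)
E
```

```text
t 16.8 flat xyz [-0.0222  0.0014  0.0464] tilt 0.2762 yawerr -0.0038 roll 0.0201 F chg [8.02, 3.04, 0.58] w 0.03 tcpz 0.0361
t 16.85 flat xyz [-0.0218  0.0014  0.0464] tilt 0.276 yawerr -0.004 roll 0.0202 F chg [7.78, 2.9, 0.07] w 0.0302 tcpz 0.0361
```

View pics/w13c.png

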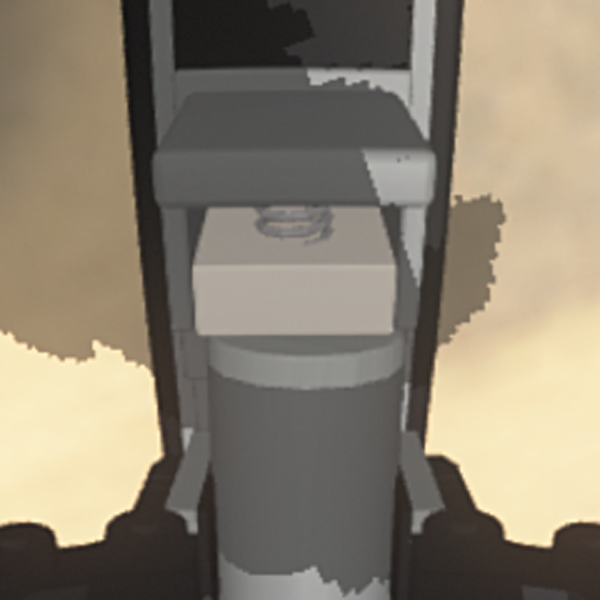

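View pics/s13c.png

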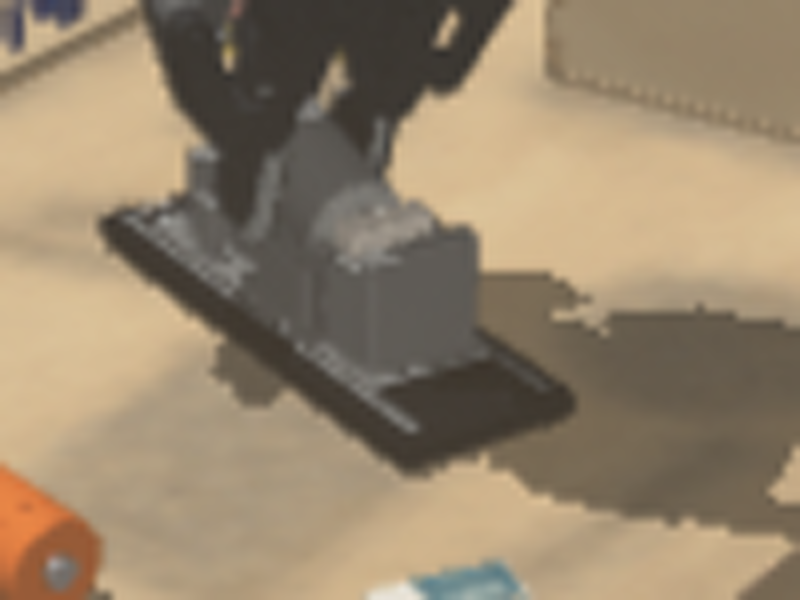

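{"api": "move_arm", "payload": {"offset": [[0.001, -0.001, -0.005], [0.001, -0.001, -0.005], [0.001, -0.001, -0.005], [0.001, -0.001, -0.005], [0.001, -0.001, -0.005], [0.001, -0.001, -0.005], [0.001, -0.001, -0.005], [0.001, -0.001, -0.005]], "rotation": [[-0.001, 0.012, -0.005], [-0.001, 0.012, -0.005], [-0.001, 0.012, -0.005], [-0.001, 0.012, -0.005], [-0.001, 0.012, -0.005], [-0.001, 0.012, -0.005], [-0.001, 0.012, -0.005], [-0.001, 0.012, -0.005]], "gripper": [1, 1, 1, 1, 1, 1, 1, 1]}}

```text
time: 17.57
eef_pos: [0.5301, 0.0783, 0.035]
orientation: [0.778, 0.103, 0.605, -0.135]
ft_force: [8.5, -7.2, 0.6]
width: 0.0298
```

```bash
cat >> h.py <<'E'
def dest(s):
    R,p=tool(s); fl=chg(p+R@CF)[0]; th=np.arcsin(R[2,2]); tip=fl[0]-((8-(fl[2]*1000-42)*np.sin(th))/np.cos(th)-8)/1000
    print('tip now',round(tip*1000,1),'d',round(-12.7-tip*1000,1))
E
python3 - <<'E'
from h import *
s=where(); dest(s); snap('wrist','w14'); crop('w14','w14c',200,60,440,300,2.5);where()
E
```

```text
t 17.57 flat xyz [-0.0229  0.0019  0.0463] tilt 0.2491 yawerr 0.0158 roll -0.0029 F chg [10.46, -3.81, 0.58] w 0.0298 tcpz 0.035
tip now -22.0 d 9.3
t 17.62 flat xyz [-0.0228  0.0019  0.0463] tilt 0.2489 yawerr 0.016 roll -0.003 F chg [10.3, -3.5, 0.86] w 0.0298 tcpz 0.0349
```

View pics/w14c.png

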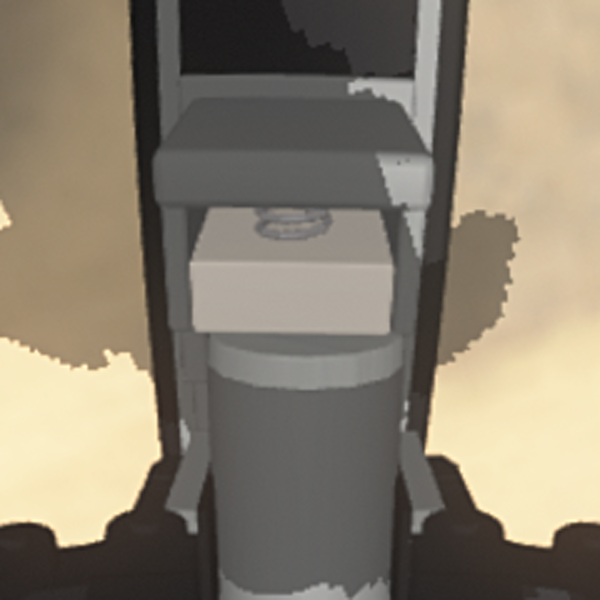

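```bash
python3 - <<'E'
from h import *
f=lambda x,y:(200+x/2.5-.3,60+y/2.5-.3)
for w,a,b,c,e in (('w9',208,282,25,86),('w13',263,333,150,204),('w14',262,332,152,206)):
    d=load(w); q=chg(onz(d,[f(300,y) for y in (a,b,c,e)],.055,True))[:,0]; print(w,(q*1000).round(1),'gap plate back to bar front',((q[0]-q[3])*1000).round(1), 'front-bar back',((q[1]-q[2])*1000).round(1))
E
```

```text
w9 [-29.  -17.5 -53.8 -45.9] gap plate back to bar front 16.9 front-bar back 36.3
w13 [-37.5 -25.9 -54.2 -46.4] gap plate back to bar front 9.0 front-bar back 28.3
w14 [-37.9 -26.5 -54.1 -46.3] gap plate back to bar front 8.5 front-bar back 27.6
```

{"api": "move_arm", "payload": {"offset": [[0.0015, -0.0015, -0.005], [0.0015, -0.0015, -0.005], [0.0015, -0.0015, -0.005], [0.0015, -0.0015, -0.005], [0.0015, -0.0015, -0.005], [0.0015, -0.0015, -0.005], [0.0015, -0.0015, -0.005], [0.0015, -0.0015, -0.005]], "rotation": [[0.004, 0.016, -0.003], [0.004, 0.016, -0.003], [0.004, 0.016, -0.003], [0.004, 0.016, -0.003], [0.003, 0.016, -0.003], [0.003, 0.016, -0.003], [0.003, 0.016, -0.003], [0.003, 0.016, -0.003]], "gripper": [1, 1, 1, 1, 1, 1, 1, 1]}}

```text
time: 18.28
eef_pos: [0.5292, 0.0778, 0.0323]
orientation: [0.759, 0.117, 0.625, -0.138]
ft_force: [7.3, -4.6, 3.6]
width: 0.0298
```

```bash

python3 - <<'E'
from h import *
s=where(); dest(s); snap('wrist','w15'); crop('w15','w15c',200,60,440,300,2.5);where()
E
```

```text
t 18.28 flat xyz [-0.0229  0.0018  0.0459] tilt 0.1915 yawerr -0.008 roll 0.0049 F chg [8.41, -1.8, 3.65] w 0.0298 tcpz 0.0323
tip now -22.3 d 9.6
t 18.33 flat xyz [-0.0228  0.0018  0.0458] tilt 0.1911 yawerr -0.0082 roll 0.0049 F chg [8.14, -1.77, 3.98] w 0.0297 tcpz 0.0323
```

View pics/w15c.png

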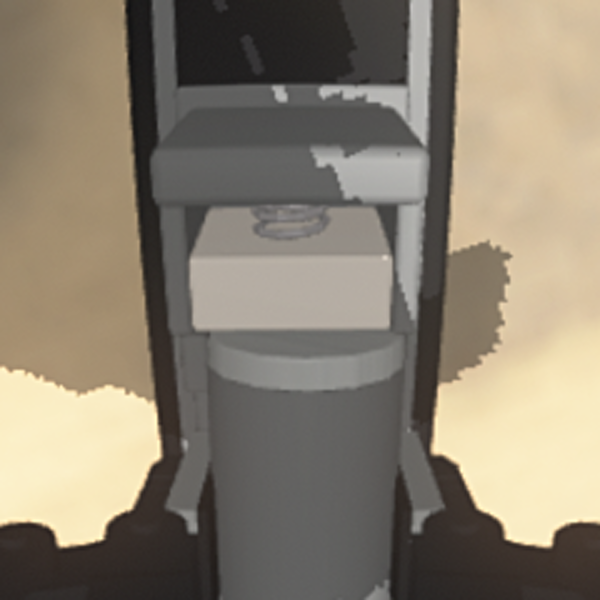

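{"api": "move_arm", "payload": {"offset": [[0.0018, -0.002, -0.0052], [0.0018, -0.002, -0.0052], [0.0018, -0.002, -0.0052], [0.0018, -0.002, -0.0052], [0.0018, -0.002, -0.0052], [0.0018, -0.002, -0.0052], [0.0018, -0.002, -0.0052], [0.0018, -0.002, -0.0052]], "rotation": [[-0.001, 0.02, -0.002], [-0.001, 0.02, -0.002], [-0.001, 0.02, -0.002], [-0.001, 0.02, -0.002], [-0.001, 0.02, -0.002], [-0.001, 0.02, -0.002], [-0.001, 0.02, -0.002], [-0.001, 0.02, -0.002]], "gripper": [1, 1, 1, 1, 1, 1, 1, 1]}}

```text
time: 19.0
eef_pos: [0.5282, 0.0786, 0.0292]
orientation: [0.734, 0.127, 0.656, -0.123]
ft_force: [8.7, -2.1, 3.6]
width: 0.0297
```

```bash

python3 - <<'E'
from h import *
s=where(); dest(s)
E
```

```text
t 19.0 flat xyz [-0.0228  0.0015  0.0459] tilt 0.1076 yawerr -0.0014 roll 0.0243 F chg [8.9, 1.06, 3.63] w 0.0297 tcpz 0.0292
tip now -22.4 d 9.7
```

{"api": "move_arm", "payload": {"offset": [[0.0018, -0.001, -0.0058], [0.0018, -0.001, -0.0058], [0.0018, -0.001, -0.0058], [0.0018, -0.001, -0.0058], [0.0018, -0.001, -0.0058], [0.0018, -0.001, -0.0058], [0.0018, -0.001, -0.0058], [0.0018, -0.001, -0.0058]], "rotation": [[-0.001, 0.017, -0.006], [-0.001, 0.017, -0.006], [-0.001, 0.017, -0.006], [-0.001, 0.017, -0.006], [-0.001, 0.017, -0.006], [-0.001, 0.017, -0.006], [-0.001, 0.017, -0.006], [-0.001, 0.017, -0.006]], "gripper": [1, 1, 1, 1, 1, 1, 1, 1]}}

```text
time: 19.67
eef_pos: [0.5276, 0.0792, 0.0275]
orientation: [0.717, 0.114, 0.676, -0.125]
ft_force: [8.7, -6.3, 2.9]
width: 0.0298
```

```bash

python3 - <<'E'
from h import *
s=where(); dest(s); snap('wrist','w16'); crop('w16','w16c',200,60,440,300,2.5);where()
snap('scene','s16'); crop('s16','s16c',300,170,400,245,8)
E
```

```text
t 19.67 flat xyz [-0.0227  0.0018  0.0459] tilt 0.0602 yawerr 0.0161 roll -0.0048 F chg [10.38, -2.84, 2.92] w 0.0298 tcpz 0.0275
tip now -22.5 d 9.8
t 19.72 flat xyz [-0.0227  0.0019  0.0459] tilt 0.0598 yawerr 0.0162 roll -0.005 F chg [10.02, -1.67, 3.47] w 0.03 tcpz 0.0275
```

View pics/w16c.png

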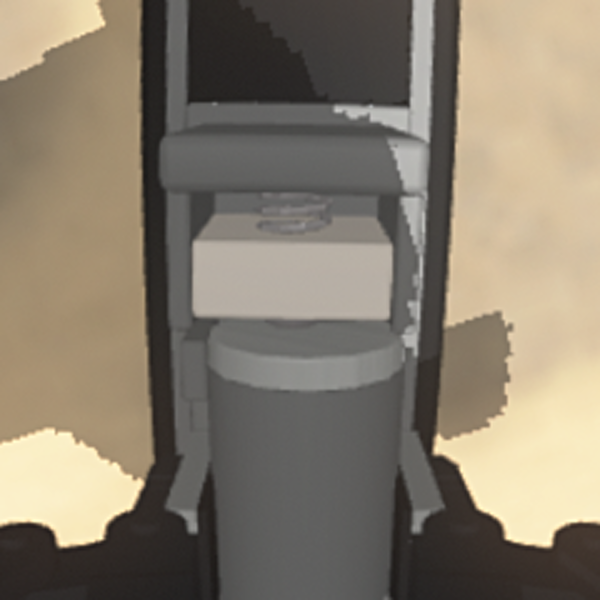

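View pics/s16c.png

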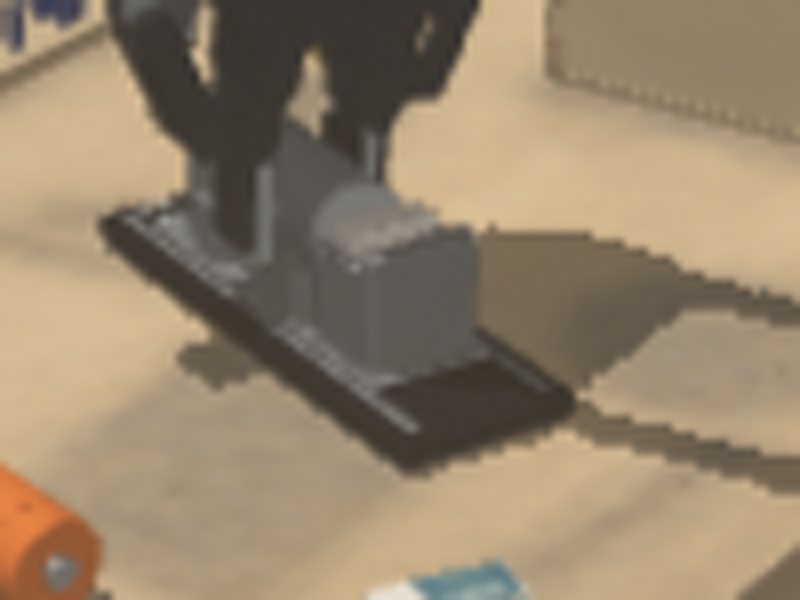

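{"api": "move_arm", "payload": {"offset": [[0.002, -0.0015, -0.006], [0.002, -0.0015, -0.006], [0.002, -0.0015, -0.006], [0.002, -0.0015, -0.006], [0.002, -0.0015, -0.006], [0.002, -0.0015, -0.006], [0.002, -0.0015, -0.006], [0.002, -0.0015, -0.006]], "rotation": [[0.003, 0.015, -0.001], [0.003, 0.015, -0.001], [0.003, 0.015, -0.001], [0.003, 0.015, -0.001], [0.003, 0.015, -0.001], [0.003, 0.015, -0.001], [0.003, 0.015, -0.001], [0.003, 0.015, -0.001]], "gripper": [1, 1, 1, 1, 1, 1, 1, 1]}}

```text
time: 20.43
eef_pos: [0.5268, 0.0792, 0.0261]
orientation: [0.709, 0.13, 0.682, -0.123]
ft_force: [9.1, -4.6, 3.4]
width: 0.0303
```

```bash

python3 - <<'E'
from h import *
s=where(); dest(s)
E
```

```text
t 20.43 flat xyz [-0.0229  0.0018  0.0454] tilt 0.0351 yawerr -0.0041 roll 0.0164 F chg [10.12, -1.12, 3.43] w 0.0303 tcpz 0.0261
tip now -22.8 d 10.1
```

{"api": "move_arm", "payload": {"offset": [[0.0025, -0.0015, -0.006], [0.0025, -0.0015, -0.006], [0.0025, -0.0015, -0.006], [0.0025, -0.0015, -0.006], [0.0025, -0.0015, -0.006], [0.0025, -0.0015, -0.006], [0.0025, -0.0015, -0.006], [0.0025, -0.0015, -0.006]], "rotation": [[0, 0.014, -0.002], [0, 0.014, -0.002], [0, 0.014, -0.002], [0, 0.014, -0.002], [0, 0.014, -0.002], [0, 0.014, -0.002], [0, 0.014, -0.002], [0, 0.014, -0.002]], "gripper": [1, 1, 1, 1, 1, 1, 1, 1]}}

```text
time: 21.1
eef_pos: [0.5269, 0.0797, 0.0228]
orientation: [0.705, 0.135, 0.687, -0.116]
ft_force: [7.5, -4.7, 9.1]
width: 0.0294
```

```bash

python3 - <<'E'
from h import *
s=where(); dest(s); snap('wrist','w17'); crop('w17','w17c',200,60,440,300,2.5);where()
E
```

```text
t 21.1 flat xyz [-0.0228  0.002   0.0426] tilt 0.0205 yawerr -0.001 roll 0.0299 F chg [8.68, -1.83, 9.14] w 0.0294 tcpz 0.0228
tip now -22.8 d 10.1
t 21.15 flat xyz [-0.0228  0.002   0.0425] tilt 0.0203 yawerr -0.0011 roll 0.03 F chg [8.93, -2.2, 6.73] w 0.0297 tcpz 0.0228
```

View pics/w17c.png

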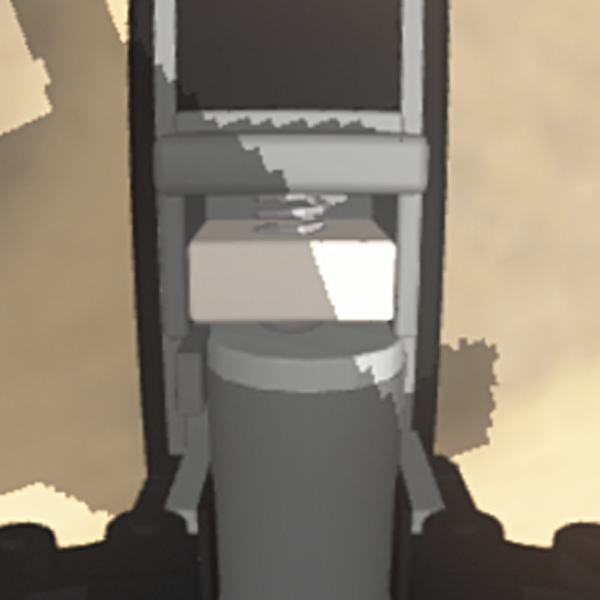

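{"api": "move_arm", "payload": {"offset": [[0.001, -0.004, -0.005], [0.001, -0.004, -0.005], [0.001, -0.005, -0.005], [0.001, -0.005, -0.005], [0.001, -0.005, -0.005], [0.002, -0.005, -0.005], [0.003, -0.004, -0.005], [0.003, -0.003, -0.005]], "rotation": [[0.002, 0.009, -0.005], [0.002, 0.009, -0.005], [0.002, 0.009, -0.005], [0.002, 0.009, -0.005], [0.002, 0.009, -0.005], [0.002, 0.009, -0.005], [0.002, 0.009, -0.005], [0.002, 0.009, -0.005]], "gripper": [1, 1, 1, 1, 1, 1, 1, 1]}}

```text
time: 21.82
eef_pos: [0.5258, 0.0739, 0.0242]
orientation: [0.709, 0.153, 0.678, -0.122]
ft_force: [4.3, -1.8, 16.6]
width: 0.0298
```

```bash

python3 - <<'E'
from h import *
s=where(); dest(s); snap('wrist','w18'); crop('w18','w18c',200,60,440,300,2.5);where()
E
```

```text
t 21.82 flat xyz [-0.0221 -0.003   0.0434] tilt 0.0349 yawerr -0.0365 roll 0.0507 F chg [4.61, -0.17, 16.55] w 0.0298 tcpz 0.0242
tip now -22.0 d 9.3
t 21.87 flat xyz [-0.0221 -0.003   0.0435] tilt 0.0352 yawerr -0.0368 roll 0.0508 F chg [5.12, 2.97, 12.3] w 0.0299 tcpz 0.0242
```

View pics/w18c.png

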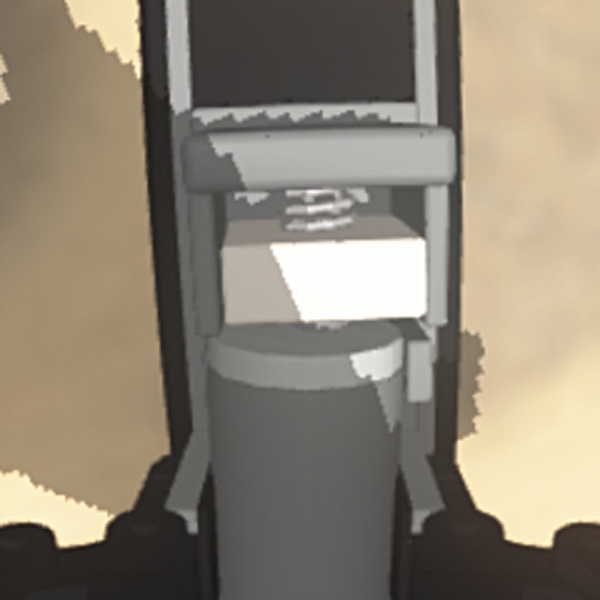

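{"api": "move_arm", "payload": {"offset": [[-0.0005, 0.001, -0.005], [-0.0005, 0.001, -0.005], [-0.0005, 0.001, -0.005], [-0.0005, 0.001, -0.005], [-0.0005, 0.001, -0.005], [0, 0.0005, -0.005], [0, 0, -0.005], [0, 0, -0.005]], "rotation": [[-0.003, 0.011, -0.006], [-0.003, 0.011, -0.006], [-0.003, 0.011, -0.006], [-0.003, 0.011, -0.006], [-0.003, 0.011, -0.006], [-0.003, 0.011, -0.006], [-0.003, 0.011, -0.006], [-0.003, 0.011, -0.006]], "gripper": [1, 1, 1, 1, 1, 1, 1, 1]}}

```text
time: 22.53
eef_pos: [0.5239, 0.0789, 0.0312]
orientation: [0.705, 0.121, 0.688, -0.124]
ft_force: [9.1, -6.7, -5.9]
width: 0.03
```

```bash

python3 - <<'E'
from h import *
s=where(); dest(s)
E
```

```text
t 22.53 flat xyz [-0.0254  0.0005  0.0508] tilt 0.0237 yawerr 0.0084 roll -0.0001 F chg [10.92, -3.14, -5.94] w 0.03 tcpz 0.0312
tip now -25.2 d 12.5
```

{"api": "move_arm", "payload": {"offset": [[0.002, -0.0007, -0.0045], [0.002, -0.0007, -0.0045], [0.002, -0.0007, -0.0045], [0.002, -0.0007, -0.0045], [0.002, -0.0007, -0.0045], [0.002, -0.0007, -0.0045], [0.002, -0.0007, -0.0045], [0.002, -0.0007, -0.0045]], "rotation": [[0.001, 0.01, -0.001], [0.001, 0.01, -0.001], [0.001, 0.01, -0.001], [0.001, 0.01, -0.001], [0.001, 0.01, -0.001], [0.001, 0.01, -0.001], [0.001, 0.01, -0.001], [0.001, 0.01, -0.001]], "gripper": [1, 1, 1, 1, 1, 1, 1, 1]}}

```text
time: 23.2
eef_pos: [0.5243, 0.0786, 0.0283]
orientation: [0.703, 0.123, 0.69, -0.121]
ft_force: [7.2, -5.1, 7.1]
width: 0.0297
```

```bash

python3 - <<'E'
from h import *
s=where(); dest(s)
E
```

```text
t 23.2 flat xyz [-0.0248  0.0002  0.0482] tilt 0.0185 yawerr 0.0096 roll 0.006 F chg [8.58, -2.28, 7.07] w 0.0297 tcpz 0.0283
tip now -24.7 d 12.0
```

{"api": "move_arm", "payload": {"offset": [[0.003, -0.0005, -0.004], [0.003, -0.0005, -0.004], [0.003, -0.0005, -0.004], [0.003, -0.0005, -0.004], [0.003, -0.0005, -0.004], [0.003, -0.0005, -0.004], [0.003, -0.0005, -0.004], [0.003, -0.0005, -0.004]], "rotation": [[0.002, 0.012, -0.001], [0.002, 0.012, -0.001], [0.002, 0.012, -0.001], [0.002, 0.012, -0.001], [0.002, 0.012, -0.001], [0.002, 0.012, -0.001], [0.002, 0.012, -0.001], [0.002, 0.012, -0.001]], "gripper": [1, 1, 1, 1, 1, 1, 1, 1]}}

```text
time: 23.87
eef_pos: [0.5245, 0.0783, 0.0215]
orientation: [0.694, 0.128, 0.699, -0.12]
ft_force: [2.4, -5.5, 16.2]
width: 0.0299
```

```bash

python3 - <<'E'
from h import *
s=where(); dest(s); snap('wrist','w19'); crop('w19','w19c',200,60,440,300,2.5);where()
E
```

```text
t 23.87 flat xyz [-0.0239  0.0001  0.0423] tilt -0.0091 yawerr 0.0038 roll 0.0094 F chg [4.17, -4.28, 16.17] w 0.0299 tcpz 0.0215
tip now -23.9 d 11.2
t 23.92 flat xyz [-0.0239  0.0001  0.0423] tilt -0.0094 yawerr 0.0037 roll 0.0095 F chg [4.15, -2.55, 15.06] w 0.0298 tcpz 0.0215
```

View pics/w19c.png

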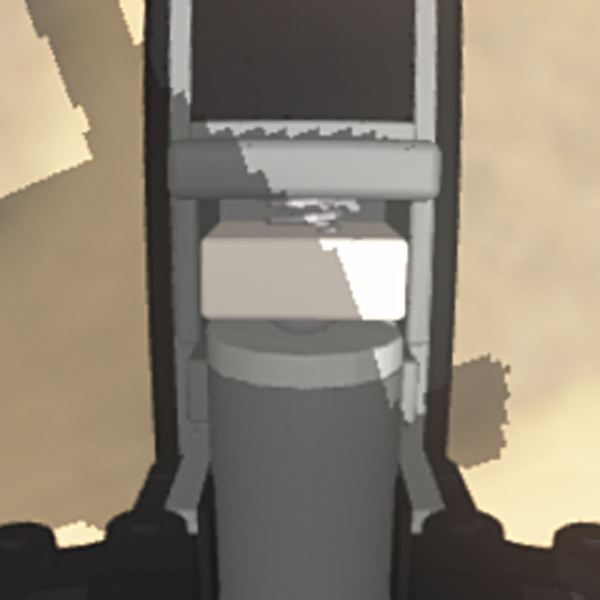

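{"api": "move_arm", "payload": {"offset": [[0.001, 0, 0.0], [0.001, 0, 0.0005], [0.001, 0, 0.0005], [0.001, 0, 0.0005], [0.001, 0, 0.0005], [0.001, 0, 0.0005], [0.001, 0, 0.0005], [0.001, 0, 0.0005]], "rotation": [[0, -0.001, 0], [0, -0.001, 0], [0, -0.001, 0], [0, -0.001, 0], [0, -0.001, 0], [0, -0.001, 0], [0, -0.001, 0], [0, -0.001, 0]], "gripper": [1, 1, 1, 1, 1, 1, 1, 1]}}

```text
time: 24.58
eef_pos: [0.5279, 0.0772, 0.0215]
orientation: [0.699, 0.127, 0.694, -0.12]
ft_force: [-0.7, -3.0, 11.6]
width: 0.0302
```

```bash

python3 - <<'E'
from h import *
s=where(); dest(s)
E
```

```text
t 24.58 flat xyz [-0.0206  0.0002  0.0419] tilt 0.0048 yawerr 0.005 roll 0.0112 F chg [0.4, -3.01, 11.58] w 0.0302 tcpz 0.0215
tip now -20.6 d 7.9
```

{"api": "move_arm", "payload": {"offset": [[0, -0.0003, 0], [0, 0, 0], [0, 0, 0], [0, 0, 0], [0, 0, 0], [0, 0, 0], [0, 0, 0], [0, 0, 0]], "rotation": [[0, 0, 0], [0, 0, 0], [0, 0, 0], [0, 0, 0], [0, 0, 0], [0, 0, 0], [0, 0, 0], [0, 0, 0]], "gripper": [1, 1, 1, 1, 1, 1, 1, 1]}}

```text
time: 25.25
eef_pos: [0.528, 0.0772, 0.0217]
orientation: [0.699, 0.127, 0.693, -0.12]
ft_force: [2.5, -2.7, 3.2]
width: 0.0299
```

```bash

python3 - <<'E'
from h import *
s=where(); dest(s); snap('wrist','w20'); crop('w20','w20c',200,60,440,300,2.5);where()
snap('scene','s20'); crop('s20','s20c',300,170,400,245,8)
E
```

```text
t 25.25 flat xyz [-0.0206  0.0001  0.042 ] tilt 0.0061 yawerr 0.0047 roll 0.012 F chg [3.28, -1.65, 3.2] w 0.0299 tcpz 0.0217
tip now -20.6 d 7.9
t 25.3 flat xyz [-0.0206  0.0001  0.042 ] tilt 0.0061 yawerr 0.0048 roll 0.012 F chg [2.7, -2.0, 2.44] w 0.0299 tcpz 0.0217
```

View pics/w20c.png

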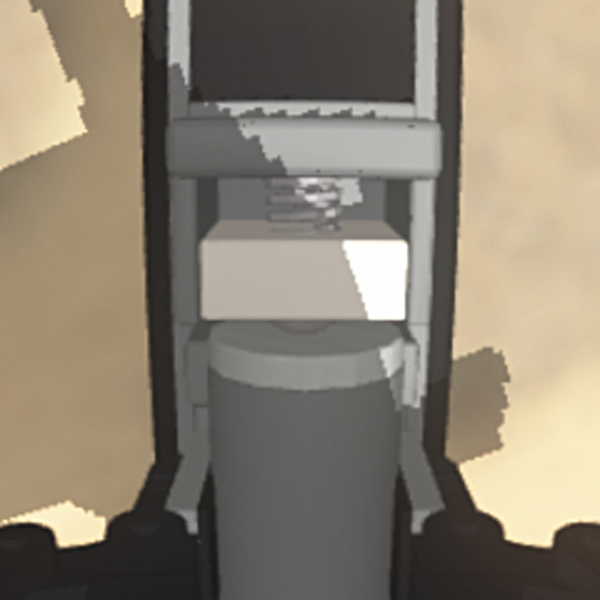

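View pics/s20c.png

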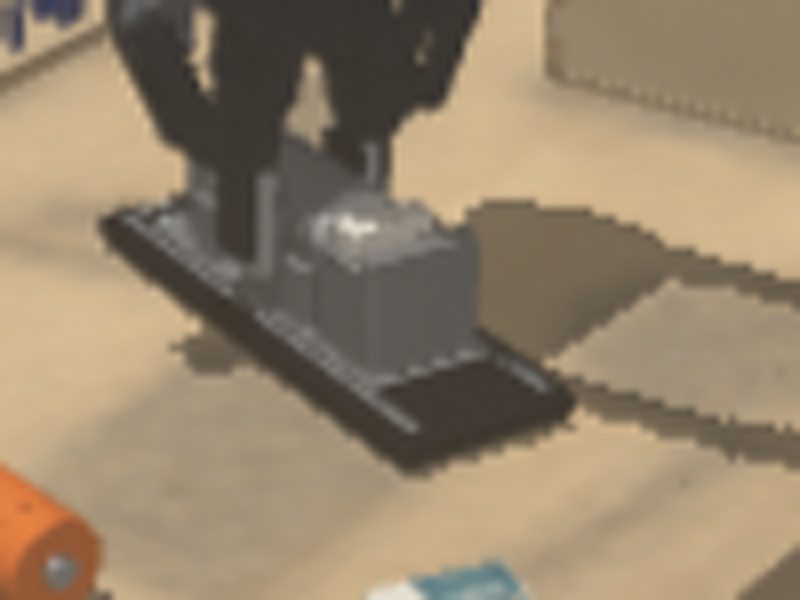

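{"api": "move_arm", "payload": {"offset": [[0, 0, 0], [0, 0, 0], [0, 0, 0], [0, 0, 0], [0, 0, 0], [0, 0, 0], [0, 0, 0], [0, 0, 0]], "rotation": [[0, 0, 0], [0, 0, 0], [0, 0, 0], [0, 0, 0], [0, 0, 0], [0, 0, 0], [0, 0, 0], [0, 0, 0]], "gripper": [0.5, 0.4, 0.2, 0, 0, 0, 0, 0]}}

```text
time: 26.02
eef_pos: [0.5189, 0.0795, 0.018]
orientation: [0.692, 0.128, 0.7, -0.12]
ft_force: [-0.5, -0.6, -0.6]
width: 0.0855
```

```bash

python3 - <<'E'
from h import *
s=where(); snap('wrist','w21'); crop('w21','w21c',200,60,440,300,2.5)
E
```

```text
t 26.02 flat xyz [-0.0295 -0.0007  0.039 ] tilt -0.0124 yawerr 0.0034 roll 0.009 F chg [-0.24, -0.69, -0.55] w 0.0855 tcpz 0.018
```

View pics/w21c.png

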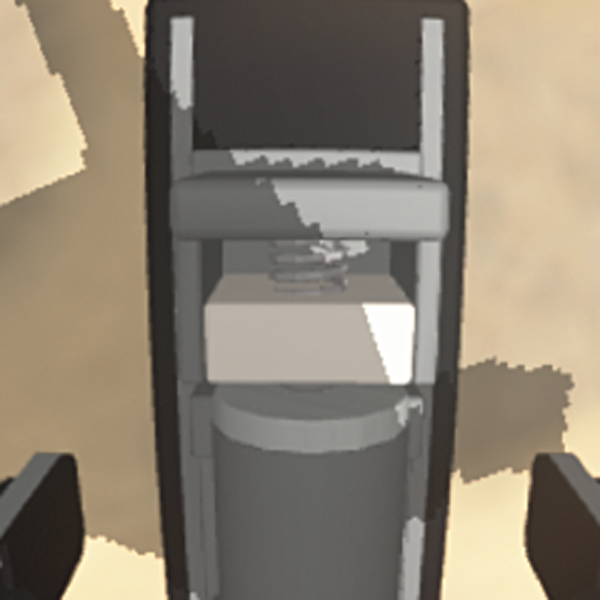

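{"api": "move_arm", "payload": {"offset": [[-0.006, 0, 0], [-0.01, 0, 0], [-0.015, 0, 0], [-0.02, 0, 0], [-0.02, 0, 0], [-0.02, 0, 0], [-0.015, 0, 0], [-0.005, 0, 0]], "rotation": [[0, 0, 0], [0, 0, 0], [0, 0, 0], [0, 0, 0], [0, 0, 0], [0, 0, 0], [0, 0, 0], [0, 0, 0]], "gripper": [0, 0, 0, 0, 0, 0, 0, 0]}}

```text
time: 26.73
eef_pos: [0.5192, 0.0779, 0.1379]
orientation: [0.692, 0.128, 0.7, -0.12]
ft_force: [0.1, -0.7, 0.1]
width: 0.0854
```

```bash

python3 - <<'E'
from h import *
s=where(); snap('wrist','w22'); crop('w22','w22c',200,60,440,300,2.5)
snap('scene','s22'); crop('s22','s22c',280,170,400,250,6.5)
E
```

```text
t 26.73 flat xyz [-0.0286 -0.0021  0.1588] tilt -0.0135 yawerr 0.0031 roll 0.0086 F chg [0.35, -0.63, 0.13] w 0.0854 tcpz 0.1379
```

View pics/w22c.png

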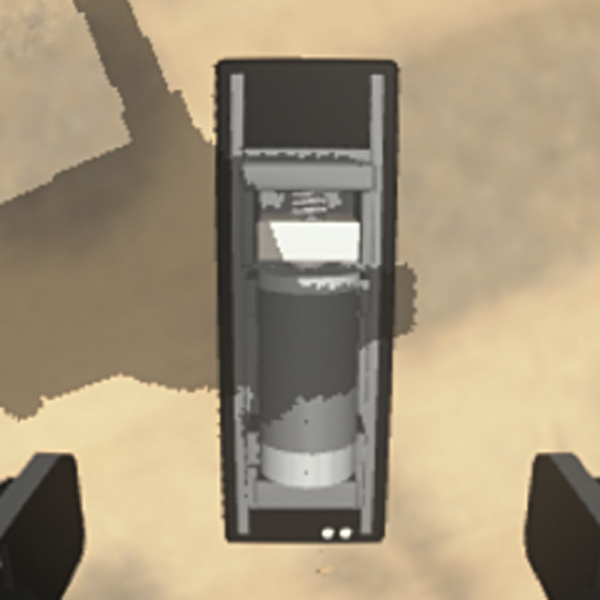

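View pics/s22c.png

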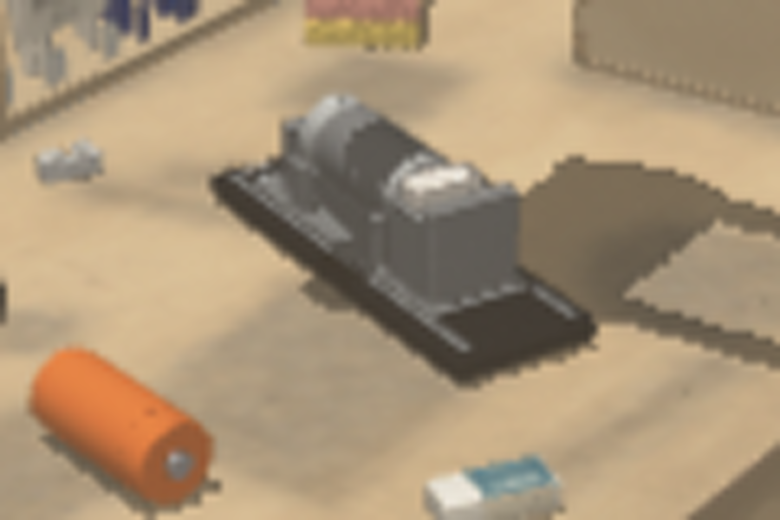

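```bash

python3 - <<'E'
from h import *
ph=np.linspace(0,2*np.pi,60)
def circ(x,z,r=.016): return C0+U*x+np.outer(r*np.cos(ph)-.0004,N)+np.outer(z+r*np.sin(ph),[0,0,1])
for fn,pr,(x0,y0,x1,y1),k in (('s22',proj,(310,170,380,230),11),('w22',projf,(270,150,370,270),5)):
    d=load(fn); im=cv2.resize(d['image'][y0:y1,x0:x1],None,fx=k,fy=k,interpolation=cv2.INTER_CUBIC)
    for x,c in ((-.0207,(0,0,255)),(.0463,(0,255,0))):
        q=((pr(d,circ(x,.042))-[x0,y0]+.5)*k).astype(int); cv2.polylines(im,[q.reshape(-1,1,2)],True,c,1)
    cv2.imwrite('pics/ov_'+fn+'.png',im)
E
```

```text
(no output)
```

View pics/ov_s22.png

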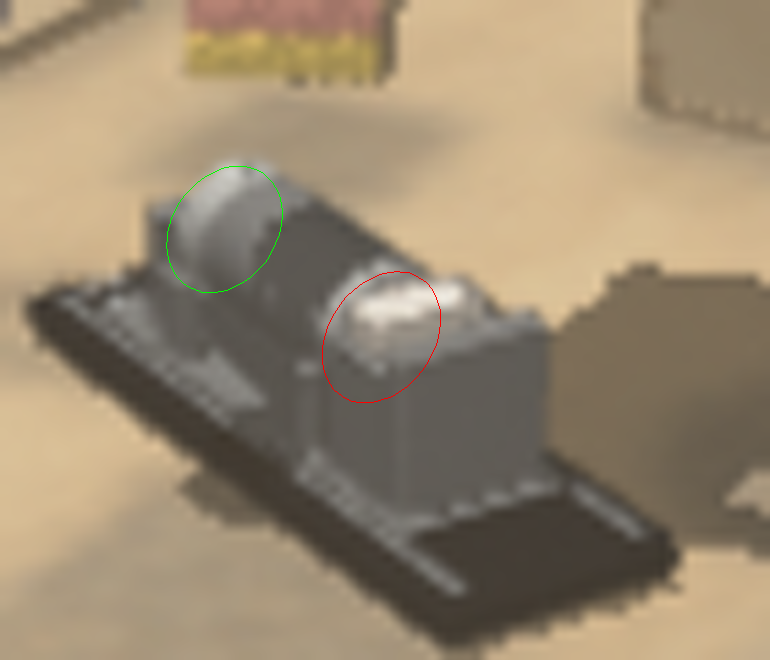

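View pics/ov_w22.png

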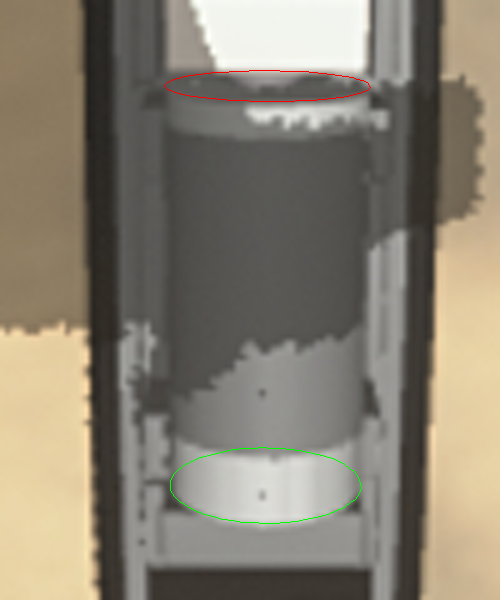

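```bash
python3 -c "
from rig import job; print(job.finish_job())"
```

```text
the job is handed in; nothing more can be done
None
```

I took the grey cell from the rest, pushed its flat end against the sprung contact with the button end about 20° up, and tipped it down inside the post. I then pressed it onto the floor, let the spring slide it against the post, and released it. The job is handed in.

**Last checks**
- **Before release:** by the arm's own position, the cell's axis was 42.0 mm above the counter, tilted 0.006 rad and in line within 0.005 rad. The spring was pushed in about 7.9 mm.
- **After release:** I drew the expected seated outline over the wrist and scene pictures, and it matched to about a pixel. The cell lies centred between plate and post, and the bystanders in view (sharpener, eraser) look undisturbed.

**What did not go cleanly**
- **Push depth:** the arm's position and the pictures disagreed by up to about 1 mm on how far the spring was pushed. Some force readings during the push were 1–3 N above the spring's given values. The arm-derived depth came to about 9–10 mm before tipping, so near the bottom of the 10–12.5 mm range.
- **Stick and slip:** friction on the spring's nose held the cell about 2 mm off-centre. My correction overshot to about 3 mm on the other side, lifting it briefly to about 51 mm before I set it down centred.
- **Forces:** the highest wrist reading while clearly raised was about 11 N, and once level about 17 N upward. I estimate the total on the contacts stayed below 30 N, but I only had the readings at the end of each move.

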